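# Load the 26 mm spacers into the drying station

### The job

Pull the drying station's carriage fully out by its blue grip, put the two wrong-size spacers left in it in the yellow returns tray, and stand every 26 mm spacer from the green mat (the middle of the three sizes; there are two to four) upright in the carriage while it is out. Then push the carriage fully home under the lamp, and only after that slide the power fader level with the red set-point marker. Leave the thin 18 mm and thick 34 mm spacers of the mat standing where they are, and do not knock over the vial on the mat, or the beaker behind it.

Things in the scene. Friction and masses are not known exactly. Their poses are not given: they have to be found in the camera images.
- carriage (a joint): position of the drying station's steel carriage along its track, m: 0 = fully out (loading end, robot's right), 0.18 = fully home under the lamp, against the stop. It slides along the station's +y with about 1.5 N of friction and stays where it is left
- carriage_grip (a point): centre of the top of the carriage's blue upright grip block (24 mm in x, 18 mm along the track y, 48 mm tall, its top 81 mm above the bench); it stands on the carriage's right-hand (-y) end, 125 mm from the tray's centre; axes are the station's
- tray_floor (a point): centre of the inner floor of the carriage's open tray, which moves with the carriage; inside 110 mm (x) by 150 mm (y), low walls 5 mm thick that rise 11 mm above this floor; floor 32 mm above the bench; axes are the station's
- station: fixed drying station; origin under the centre of its base (140 x 470 mm, 25 high); x away from the robot, y along the track to the left. Lamp head (200 mm in x, 60 in y, centre x +30, y +90 mm, underside 97, top 123 mm above the bench) over the tray's home place, on a post at x +105. Grey fader panel (70 x 170 mm, 30 high) centred at x -105, y -100 mm
- fader (a joint): position of the power fader, m: 0 = its right end, 0.10 = its left end; slides along the station's +y, friction about 1.2 N
- fader_top (a point): centre of the top of the fader's black cap (26 mm in x, 18 mm in y, 34 mm tall, top 65 mm above the bench, a white line across its middle)
- marker: the red set-point marker clipped on the fader panel beside the fader's slot (on the far side, 25 mm from the slot); fixed, 4 mm high, its 4 mm wide bar points at the slot; origin under the bar's centre; axes are the station's. The fader is on the set point when its white line is level (in station y) with this bar
- returns: yellow open tray, fixed to the bench, 100 mm (x) by 120 mm (y) outside, walls 4 mm thick and 15 mm high, inner floor about 4 mm above the bench; origin under its centre
- mat: green bench mat, fixed, 240 by 240 mm, 3 mm thick; origin under its centre
- old_thick: aluminium spacer: a plain upright cylinder 34 mm in diameter and 24 mm tall, with a dark 12 mm bore mark in its top; origin at the centre of its underside, z along its axis. A thick one left behind in the carriage's tray from the last batch
- old_thin: aluminium spacer: a plain upright cylinder 18 mm in diameter and 24 mm tall, with a dark 12 mm bore mark in its top; origin at the centre of its underside, z along its axis. A thin one left behind in the carriage's tray from the last batch
- vial: small amber glass jar with a white cap, 24 mm in diameter and 45 mm tall, loose on the mat among the spacers; not part of the job; origin at the centre of its underside
- beaker: clear plastic beaker, 70 mm wide, 90 mm tall, behind the mat; not part of the job; origin at the centre of its underside
- spacer_a: aluminium spacer: a plain upright cylinder 26 mm in diameter and 24 mm tall, with a dark 12 mm bore mark in its top; origin at the centre of its underside, z along its axis. One of the right size; on the mat at the start, or absent
- spacer_b: aluminium spacer: a plain upright cylinder 26 mm in diameter and 24 mm tall, with a dark 12 mm bore mark in its top; origin at the centre of its underside, z along its axis. One of the right size; on the mat at the start, or absent
- spacer_c: aluminium spacer: a plain upright cylinder 26 mm in diameter and 24 mm tall, with a dark 12 mm bore mark in its top; origin at the centre of its underside, z along its axis. One of the right size; on the mat at the start, or absent
- spacer_d: aluminium spacer: a plain upright cylinder 26 mm in diameter and 24 mm tall, with a dark 12 mm bore mark in its top; origin at the centre of its underside, z along its axis. One of the right size; on the mat at the start, or absent
- thin_a: aluminium spacer: a plain upright cylinder 18 mm in diameter and 24 mm tall, with a dark 12 mm bore mark in its top; origin at the centre of its underside, z along its axis. A wrong-size look-alike, on the mat
- thin_b: aluminium spacer: a plain upright cylinder 18 mm in diameter and 24 mm tall, with a dark 12 mm bore mark in its top; origin at the centre of its underside, z along its axis. A wrong-size look-alike, on the mat
- thick_a: aluminium spacer: a plain upright cylinder 34 mm in diameter and 24 mm tall, with a dark 12 mm bore mark in its top; origin at the centre of its underside, z along its axis. A wrong-size look-alike, on the mat
- thick_b: aluminium spacer: a plain upright cylinder 34 mm in diameter and 24 mm tall, with a dark 12 mm bore mark in its top; origin at the centre of its underside, z along its axis. A wrong-size look-alike, on the mat

How it is judged:
On the way, in this order (a step that is already met when the one before it is completed fails the run):
1. the carriage is pulled fully out (joint below 0.012) (value of joint carriage below 0.012 m), for 0.2 s.
2. with the carriage still out, the two left-behind spacers lie or stand released in the returns tray and every 26 mm spacer stands released in the carriage (value of joint carriage below 0.02 m and x of old_thick in the frame of returns between -0.048 and 0.048 m and y of old_thick in the frame of returns between -0.058 and 0.058 m and z of old_thick in the frame of returns between 0 and 0.045 m and linear speed of each of old_thick, old_thin, spacer_a, spacer_b, spacer_c, spacer_d below 0.02 m/s and x of old_thin in the frame of returns between -0.048 and 0.048 m and y of old_thin in the frame of returns between -0.058 and 0.058 m and z of old_thin in the frame of returns between 0 and 0.045 m and x of spacer_a in the frame of tray_floor between -0.045 and 0.045 m and y of spacer_a in the frame of tray_floor between -0.065 and 0.065 m and z of spacer_a in the frame of tray_floor between -0.004 and 0.006 m and angle between each of spacer_a, spacer_b, spacer_c, spacer_d's own z axis and vertical below 0.2 rad and x of spacer_b in the frame of tray_floor between -0.045 and 0.045 m and y of spacer_b in the frame of tray_floor between -0.065 and 0.065 m and z of spacer_b in the frame of tray_floor between -0.004 and 0.006 m and x of spacer_c in the frame of tray_floor between -0.045 and 0.045 m and y of spacer_c in the frame of tray_floor between -0.065 and 0.065 m and z of spacer_c in the frame of tray_floor between -0.004 and 0.006 m and x of spacer_d in the frame of tray_floor between -0.045 and 0.045 m and y of spacer_d in the frame of tray_floor between -0.065 and 0.065 m and z of spacer_d in the frame of tray_floor between -0.004 and 0.006 m and contact force between the fingers and spacer_a below 0.05 N and contact force between the fingers and spacer_b below 0.05 N and contact force between the fingers and spacer_c below 0.05 N and contact force between the fingers and spacer_d below 0.05 N and contact force between the fingers and old_thick below 0.05 N and contact force between the fingers and old_thin below 0.05 N), for 0.2 s.
3. the carriage is pushed fully home with its load (joint above 0.168) (value of joint carriage above 0.168 m and x of spacer_a in the frame of tray_floor between -0.045 and 0.045 m and y of spacer_a in the frame of tray_floor between -0.065 and 0.065 m and z of spacer_a in the frame of tray_floor between -0.004 and 0.006 m and linear speed of each of spacer_a, spacer_b, spacer_c, spacer_d below 0.02 m/s and angle between each of spacer_a, spacer_b, spacer_c, spacer_d's own z axis and vertical below 0.2 rad and x of spacer_b in the frame of tray_floor between -0.045 and 0.045 m and y of spacer_b in the frame of tray_floor between -0.065 and 0.065 m and z of spacer_b in the frame of tray_floor between -0.004 and 0.006 m and x of spacer_c in the frame of tray_floor between -0.045 and 0.045 m and y of spacer_c in the frame of tray_floor between -0.065 and 0.065 m and z of spacer_c in the frame of tray_floor between -0.004 and 0.006 m and x of spacer_d in the frame of tray_floor between -0.045 and 0.045 m and y of spacer_d in the frame of tray_floor between -0.065 and 0.065 m and z of spacer_d in the frame of tray_floor between -0.004 and 0.006 m), for 0.2 s.
4. the fader is level with the red marker, within 4 mm (y of fader_top in the frame of marker between -0.004 and 0.004 m), for 0.2 s.
At the end, for the whole second after the job is handed in: Carriage home (joint above 0.168); every 26 mm spacer upright in its tray (tilt under 0.2 rad); the two left-behind spacers in the returns tray; the other thin and thick spacers still standing on the mat; fader within 4 mm of the red marker; all at rest (all of step 3 and all of step 4 and x of old_thick in the frame of returns between -0.048 and 0.048 m and y of old_thick in the frame of returns between -0.058 and 0.058 m and z of old_thick in the frame of returns between 0 and 0.045 m and linear speed of each of old_thick, old_thin, thin_a, thin_b, thick_a, thick_b below 0.02 m/s and x of old_thin in the frame of returns between -0.048 and 0.048 m and y of old_thin in the frame of returns between -0.058 and 0.058 m and z of old_thin in the frame of returns between 0 and 0.045 m and x of thin_a in the frame of mat between -0.12 and 0.12 m and y of thin_a in the frame of mat between -0.12 and 0.12 m and z of thin_a in the frame of mat between 0 and 0.007 m and angle between each of thin_a, thin_b, thick_a, thick_b's own z axis and vertical below 0.2 rad and x of thin_b in the frame of mat between -0.12 and 0.12 m and y of thin_b in the frame of mat between -0.12 and 0.12 m and z of thin_b in the frame of mat between 0 and 0.007 m and x of thick_a in the frame of mat between -0.12 and 0.12 m and y of thick_a in the frame of mat between -0.12 and 0.12 m and z of thick_a in the frame of mat between 0 and 0.007 m and x of thick_b in the frame of mat between -0.12 and 0.12 m and y of thick_b in the frame of mat between -0.12 and 0.12 m and z of thick_b in the frame of mat between 0 and 0.007 m and velocity of joint fader below 0.01 m/s); the robot touches nothing.
It fails at once if the vial is knocked over (angle between vial's own z axis and vertical above 0.6 rad).
It fails at once if the beaker is knocked over (angle between beaker's own z axis and vertical above 0.6 rad).
Of spacer_a, spacer_b, spacer_c, spacer_d only 2 to 4 are there at a start; the rules pass over those that are not, and their reading is None.
At some moment in a run one of spacer_a, spacer_b, spacer_c, spacer_d, old_thick may be knocked a few centimetres aside while the robot is not near it.
Once in a run the grip may slacken for a moment while it holds something.
It also fails if it takes over 210 s, if anything falls off the work surface, if the arm or the gripper's body presses on something with over 40 N, if the wrist force passes 120 N, or if a joint passes its speed limit or range.

### The arm

A 7-joint arm with a two-finger parallel gripper is mounted at the origin on the work surface. World frame = base frame: x ahead of the robot, y to its left, z up, the work surface at z = 0. Lengths are in m, angles in rad, forces in N, time in s.
With the tool pointing down it reaches from about 0.35 to 0.9 m from the base axis. Payload 8.1 kg.
Tool frame: the origin (TCP) lies at the very end of the fingers, on their centre line; the grasp point (between the pads) lies 19 mm behind it; z points along the fingers, y is the line along which they close (so a half turn about z gives the same grasp; the last joint's range is limited). The gripper opens to 92 mm and grips with 3 to 60 N. Pads are 19 mm wide; open, the fingers measure 130 mm over their backs; the gripper's body (75 mm by 190 mm) begins 47 mm behind the grasp point.
Start: joints at [-1.428, 0.434, 0.025, 1.573, -0.012, 1.134, -0.075], TCP at [0.152, 0.606, 0.227] pointing down, gripper open.
Joint ranges: [-2.62, 2.62], [-0.44, 2.09], [-1.27, 1.32], [0.08, 2.57], [-1.32, 4.46], [0.12, 2], [-2.74, 2.74]. Speed limits (rad/s): [2.22, 2.22, 3.01, 3.01, 3.14, 3.14, 3.14].

### API

Orientations are given as a rotation vector (axis times angle).
In Python, from cell import arm gives the robot as it stands.
- The arm moves only by the tool carry_out, never from a script. Its argument "commands" is a list of rows, each a list of 7 numbers: the opening, from 0 (shut) to 1 (fully open), then the shift along the tool's x, y, z each as a share of 0.025 m, from -1 to 1, then the turn, a rotation vector about the tool's x, y, z each as a share of 0.1 rad, from -1 to 1. A call has 1 to 8 rows; each row shifts and turns the commanded pose from where the row before left it, along the tool's axes as they then stand; what a row does not reach is not made up. A row lasts 1/10 s, in which the tool goes at most 50 mm and 8.59 degrees, less where a joint would pass 70% of its speed; a pose out of reach is approached as far as the arm can. A call with a number of a shift or a turn outside -1 to 1 is refused whole. A call with a gripper value outside its range is refused whole. The fingers move at their own pace and stop on an object; "squeeze" is the grip in N (left out, the last holds). Time passes only in rows, so rows that do not move let the fingers close. It gives the time, the measured TCP pose, the force, the opening and the grip force at its end, in the units of the state.
- arm.observe(): the state, without advancing time (a new reading comes with each control period).
- arm.get_image(name): name is "scene" or "top" or "wrist"; returns a dict with "pixels" (384x512x3 uint8, red, green, blue), "range_z" (384x512 float32, m along the optical axis (not along the pixel's ray), 0 where there is no reading), "mtx" (3x3 intrinsics, pixels), "k1" (the pictures are not rectified: a ray, as slopes to the right and down, at radius r is drawn at 1 + k1 r^2 times it, then the intrinsics apply), "R" (3x3) and "t" (3): a world point X has camera coordinates R X + t; the wrist camera has in their place "tool_from_camera" (4x4, takes a point from camera to tool coordinates, whose origin is the TCP and whose axes are the flange's). Camera axes: x right, y down, z forward; pixel columns grow to the right and rows downward; lengths in m; the calibration is good to about 2 mm. A picture is of the moment at which its call begins: read the wrist's pose just before it.
- arm.sign_off(): hands the job in; it is judged then, once.
The state is a dict: "clock": time; "joints": joint angles; "dq": joint speeds; "joint_efforts": joint torques, N m; "position": TCP position; "ee_rot": TCP orientation; "force": force on the tool from outside, world axes, zero at the start; "ft_torque": the same for the moment, N m; "width": opening from 0.0 (shut) to 1.0 (fully open); "gripper_force": force on a finger pad.
Only numpy, scipy, OpenCV 4.12 (cv2) and the standard library are available. Lean on these libraries where they do the work, as an engineer would, in place of code of your own. Each camera call takes 0.05 s, during which the arm holds its last target. There are 200 camera calls.

## Working session

There is one attempt and no reset: what is moved stays moved. The work goes in short steps, Python scripts to look and compute and a tool call to move; the robot and the scene stay as the last step left them, time stands still between calls to the robot, and variables do not carry over. Pictures are saved under pics/ and viewed, at most 14 in all, crops included, and the job is handed in when it is done.

Besides the shell and the picture viewer there is one more tool, called after "Request:" as name([rows], argument=value, ...), one row to a line, values as JSON. carry_out: Moves the arm, as the interface text tells. Shift numbers are shares of 0.025 m and turn numbers shares of 0.1 rad, none past 1 either way. Its arguments: {"type":"object","properties":{"commands":{"type":"array"},"squeeze":{"type":"number"}},"required":["commands"]}

```bash
ls; mkdir -p pics
python3 - <<'E'
from cell import arm
import cv2,numpy as np
s=arm.observe();print(s)
for n in("top","scene"):
    d=arm.get_image(n);np.savez(f"pics/{n}0.npz",**d)
    cv2.imwrite(f"pics/{n}0.png",d["pixels"][:,:,::-1])
    print(n,d["mtx"],d["k1"],d.get("R"),d.get("t"))
E
```

```text
pics
{'clock': 0.0, 'joints': array([-1.42760875,  0.43522268,  0.02493786,  1.57410886, -0.01158534,
        1.13399221, -0.07509551]), 'dq': array([-5.67967013e-04, -2.65253935e-04, -2.82416635e-04, -3.25902511e-04,
       -4.11154856e-04,  6.79805979e-04,  9.34992549e-05]), 'joint_efforts': array([ 1.71623233e-04, -6.67855597e+01,  9.84859094e-01, -3.14467907e+01,
       -6.06902526e-02,  4.23259498e-02,  1.51929648e-04]), 'position': array([0.15199025, 0.60570349, 0.22594021]), 'ee_rot': array([-3.85147261e-01, -3.11784072e+00,  2.49063515e-03]), 'force': array([-0.68032258,  0.21580835, -0.19010448]), 'ft_torque': array([ 0.00874394, -0.02084601, -0.02452986]), 'gripper_force': 0.0, 'width': 0.9978298277029745}
top [[394.42292979   0.         255.17503329]
 [  0.         394.42292979 189.15387941]
 [  0.           0.           1.        ]] -0.07958455556784982 [[ 2.61568749e-03 -9.99843358e-01 -1.75047814e-02]
 [-9.95043908e-01 -8.62309896e-04 -9.94327800e-02]
 [ 9.94021101e-02  1.76781112e-02 -9.94890298e-01]] [-0.03346174  0.59333719  1.13230874]
scene [[386.92175804   0.         259.77469476]
 [  0.         386.92175804 196.44733511]
 [  0.           0.           1.        ]] 0.02493982974631877 [[ 0.54658743  0.83723881  0.01653332]
 [ 0.53094512 -0.33122217 -0.77999305]
 [-0.64756425  0.43511268 -0.62556974]] [-0.28527233 -0.26305092  1.31827528]
```

View pics/top0.png

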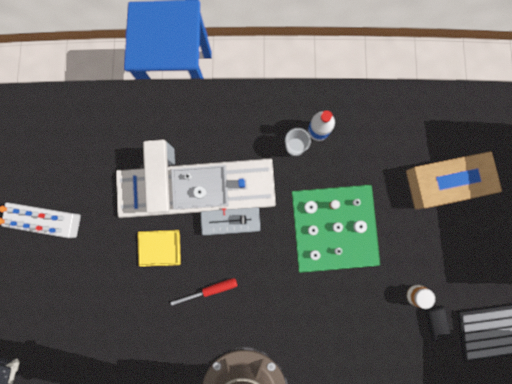

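View pics/scene0.png

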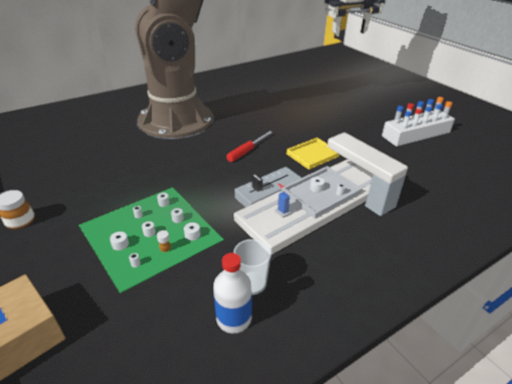

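The top view shows the mat at about (336,229) with spacers. Thick ones are at (311,207) and (361,227), thin ones at (357,202) and (339,251). Probable 26 mm ones are at (313,230), (338,227) and (315,255), and the vial is at (336,204). The carriage has old_thin at (187,175) and old_thick at (199,192), the grip is at (241,183), and the yellow tray is at (159,248). The scene view shows the same layout, with the beaker behind the mat.

```bash
cat > h.py <<'E'
import numpy as np,cv2
from scipy.spatial.transform import Rotation as Ro
from cell import arm
def load(n): return dict(np.load(n))
def pose(s): return Ro.from_rotvec(s["ee_rot"]).as_matrix(),np.array(s["position"])
def snap(n,f=None):
    s=arm.observe();d=arm.get_image(n)
    if n=="wrist":
        R,p=pose(s);T=np.eye(4);T[:3,:3]=R;T[:3,3]=p
        C=np.linalg.inv(T@d["tool_from_camera"]);d["R"]=C[:3,:3];d["t"]=C[:3,3]
    if f: np.savez(f"pics/{f}.npz",**d);cv2.imwrite(f"pics/{f}.png",d["pixels"][:,:,::-1])
    return d
def rays(d,uv):
    k=np.array([d["k1"],0,0,0],float)
    q=cv2.undistortPoints(np.array(uv,float).reshape(-1,1,2),d["mtx"],k)[:,0]
    return np.c_[q,np.ones(len(q))]
def plane(d,uv,z):
    r=rays(d,uv)@d["R"];c=-d["R"].T@d["t"]
    return c+r*((z-c[2])/r[:,2])[:,None]
def cloud(d):
    h,w=d["range_z"].shape;v,u=np.mgrid[:h,:w]
    r=rays(d,np.c_[u.ravel(),v.ravel()])*d["range_z"].reshape(-1,1)
    return ((r-d["t"])@d["R"]).reshape(h,w,3)
def proj(d,X):
    return cv2.projectPoints(np.array(X,float).reshape(-1,1,3),cv2.Rodrigues(d["R"])[0],d["t"],d["mtx"],np.array([d["k1"],0,0,0],float))[0][:,0]
def blobs(d,mask,amin=8):
    n,l,st,c=cv2.connectedComponentsWithStats(mask.astype(np.uint8),connectivity=4)
    return [(l==i,st[i,4],c[i]) for i in range(1,n) if st[i,4]>=amin]
def go(target,yaw,s=None):
    """remaining shift in tool units (25mm) & yaw (0.1rad) ; yaw = world angle of tool y (mod pi)"""
    s=s or arm.observe();R,p=pose(s)
    sh=R.T@(np.array(target)-p)/0.025
    # desired: z down, y axis at yaw
    best=None
    for y in(yaw,yaw+np.pi):
        ty=np.array([np.cos(y),np.sin(y),0]);tz=np.array([0,0,-1.]);tx=np.cross(ty,tz)
        rv=Ro.from_matrix(R.T@np.c_[tx,ty,tz]).as_rotvec()/0.1
        if best is None or np.linalg.norm(rv)<np.linalg.norm(best): best=rv
    return sh.round(2),best.round(2)
E
python3 - <<'E'
from h import *
for n in("top","scene"):
    d=load(f"pics/{n}0.npz");P=cloud(d);hsv=cv2.cvtColor(d["pixels"],cv2.COLOR_RGB2HSV)
    H,S,V=[hsv[...,i].astype(int) for i in range(3)]
    g=(H>45)&(H<80)&(S>100)
    b=max(blobs(d,g),key=lambda t:t[1]);X=P[b[0]];print(n,"mat z",np.median(X[:,2]))
    r=cv2.minAreaRect(X[:,:2].astype(np.float32));print(" mat",r)
    hull=cv2.fillPoly(np.zeros(g.shape,np.uint8),[cv2.convexHull(np.argwhere(b[0])[:,::-1].astype(np.int32))],1)>0
    m=hull&~cv2.dilate(b[0].astype(np.uint8),None,iterations=0).astype(bool)
    for bb,a,c in blobs(d,m):
        Z=P[bb];zt=np.percentile(Z[:,2],85);T=Z[(Z[:,2]>zt-.006)]
        print(" obj",c.round(1),a,"ztop",zt.round(4),"ctr",plane(d,[c],zt)[0].round(3),T.mean(0).round(3),"size",np.ptp(T[:,:2],axis=0).round(3),H[bb&(S>100)].mean().round() if (bb&(S>100)).any() else "")
    for nm,mk in(("yellow",(H>22)&(H<34)&(S>150)),("blue",(H>105)&(H<125)&(S>150)),("red",((H<6)|(H>174))&(S>130))):
        for bb,a,c in blobs(d,mk,4): 
            X=P[bb];print(nm,c.round(1),a,np.median(X,axis=0).round(3),cv2.minAreaRect(X[:,:2].astype(np.float32)) if a>60 else "")
E
cd pics; python3 -c "
import cv2;a=cv2.imread('top0.png');cv2.imwrite('t0z.png',cv2.resize(a[130:280,110:385],None,fx=2.9,fy=2.9,interpolation=3)[:600,:800])"
```

```text
top mat z 0.0020987576971498723
 mat ((0.47644132375717163, -0.22493723034858704), (0.24441596865653992, 0.3425920307636261), 4.621850490570068)
 obj [356.3 201.8] 58 ztop 0.0273 ctr [ 0.556 -0.33   0.027] [ 0.555 -0.331  0.027] size [0.015 0.016] 
 obj [334.7 204.2] 100 ztop 0.0482 ctr [ 0.548 -0.262  0.048] [ 0.547 -0.262  0.047] size [0.02  0.022] 
 obj [310.5 206.7] 160 ztop 0.0279 ctr [ 0.542 -0.195  0.028] [ 0.54  -0.195  0.038] size [0.078 0.158] 
 obj [294.  223.5] 8 ztop -0.0006 ctr [ 0.493 -0.148 -0.001] [ 0.493 -0.149 -0.002] size [0.021 0.001] 
 obj [360.  226.3] 165 ztop 0.0271 ctr [ 0.484 -0.34   0.027] [ 0.486 -0.341  0.026] size [0.029 0.033] 
 obj [337.5 226.9] 106 ztop 0.0279 ctr [ 0.483 -0.273  0.028] [ 0.483 -0.27   0.049] size [0.018 0.232] 
 obj [312.6 229.9] 106 ztop 0.0276 ctr [ 0.474 -0.2    0.028] [ 0.473 -0.202  0.026] size [0.023 0.023] 
 obj [295. 234.] 11 ztop 0.0009 ctr [ 0.462 -0.151  0.001] [ 0.462 -0.151 -0.001] size [0.03 0.  ] 
 obj [338.  250.6] 59 ztop 0.0277 ctr [ 0.414 -0.274  0.028] [ 0.414 -0.274  0.027] size [0.015 0.017] 
 obj [314.7 254.8]
[... 3012 characters left out ...]
6227722), (0.11730796098709106, 0.02292454242706299), 85.01319885253906)
blue [233.3 314. ] 589 [ 0.805 -0.24   0.051] ((0.9502286911010742, -0.29931989312171936), (0.06635287404060364, 0.4627528786659241), 66.53462982177734)
blue [  1.6 317. ] 44 [ 0.617 -0.56   0.072] 
blue [509.9 382.2] 9 [ 1.104  0.33  -0.287] 
red [410.  105.4] 36 [0.476 0.582 0.099] 
red [417.8 111. ] 24 [0.514 0.571 0.099] 
red [239.6 151.1] 293 [0.314 0.064 0.02 ] ((0.6786082983016968, -0.1686825454235077), (0.08280280977487564, 1.0656648874282837), 57.27747344970703)
red [230.6 261.8] 297 [ 0.782 -0.228  0.16 ] ((0.8935475945472717, -0.27776452898979187), (0.03608345985412598, 0.5859491229057312), 64.11801147460938)
```

View pics/t0z.png

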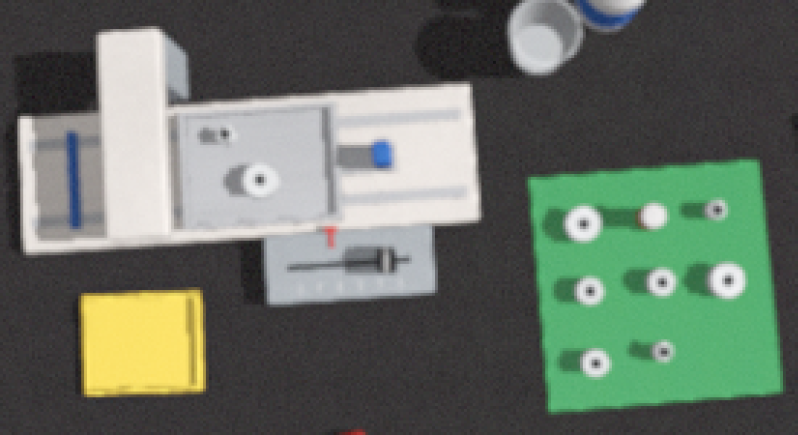

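The crop confirms three 26 mm spacers (middle size), at crop (590,291), (661,282) and (595,362). The fader cap is at (386,260), the red marker at (330,235) and the blue grip at (383,154). Next I'll work out the station geometry.

Run:
```python
from h import *
d=load("pics/top0.npz");e=load("pics/scene0.npz");P=cloud(d)
f=lambda u,v,z:plane(d,[[110+u/2.9,130+v/2.9]],z)[0].round(4)
for c in((22,252),(480,220),(470,85),(18,115)):print("base",f(*c,.025))
print("tray rim corners",[f(*c,.043)[:2] for c in((172,230),(337,217),(330,104))])
for n,c in dict(grip=(383,152,.081),thin=(224,133,.056),thick=(260,180,.056),marker=(330,237,.034),fader=(387,260,.065)).items(): print(n,f(*c))
print("yellow",[f(*c,.015)[:2] for c in((81,295),(201,289),(206,390),(86,396))],f(143,343,.015))
m=(P[...,2]>.03)&(P[...,2]<.15)
def tops(x0,x1,y0,y1,zmin):
    k=(P[...,0]>x0)&(P[...,0]<x1)&(P[...,1]>y0)&(P[...,1]<y1)&(P[...,2]>zmin)&(P[...,2]<.2);X=P[k];print(k.sum(),X.min(0).round(3),X.max(0).round(3),X.mean(0).round(3))
tops(.55,.66,-.04,.05,.07);tops(.55,.68,.06,.2,.047);tops(.44,.56,-.08,.12,.05)
tops(.63,.8,-.2,-.05,.06);
```

```text
base [0.5103 0.3781 0.025 ]
base [ 0.5445 -0.0923  0.025 ]
base [ 0.6832 -0.0824  0.025 ]
base [0.6527 0.3876 0.025 ]
tray rim corners [array([0.5327, 0.2178]), array([0.5462, 0.0513]), array([0.6606, 0.0596])]
grip [0.6073 0.0037 0.081 ]
thin [0.6293 0.1644 0.056 ]
thick [0.5821 0.1274 0.056 ]
marker [0.5266 0.059  0.034 ]
fader [ 0.5029 -0.      0.065 ]
yellow [array([0.4666, 0.318 ]), array([0.4736, 0.193 ]), array([0.3712, 0.1861]), array([0.3636, 0.3102])] [0.4182 0.252  0.015 ]
50 [ 0.597 -0.002  0.073] [0.62  0.016 0.085] [0.608 0.005 0.08 ]
139 [0.568 0.112 0.047] [0.635 0.171 0.063] [0.592 0.136 0.055]
62 [ 0.491 -0.007  0.057] [0.516 0.01  0.07 ] [0.503 0.001 0.063]
259 [ 0.692 -0.2    0.06 ] [ 0.797 -0.12   0.112] [ 0.743 -0.166  0.083]
```

```bash
cat >> h.py <<'E'
def plan(target,yaw=1.641,s=None):
    """turn (x0.1rad) first, then shift (x25mm) in the target tool frame"""
    s=s or arm.observe();R,p=pose(s);rv=go(target,yaw,s)[1]
    R2=R@Ro.from_rotvec(rv*0.1).as_matrix();sh=R2.T@(np.array(target)-p)/.025
    print("turn",rv,"shift",sh.round(2))
E
python3 - <<'E'
from h import *
plan([0.607,0.004,0.19])
E
```

```text
turn [-0.01 -0.   -3.16] shift [-16.47 -25.29   1.45]
```

Request:
carry_out([
  [1,0,0,0,0,0,-0.79],
  [1,0,0,0,0,0,-0.79],
  [1,0,0,0,0,0,-0.79],
  [1,0,0,0,0,0,-0.79],
  [1,-0.3,-0.5,0,0,0,0],
  [1,-0.64,-0.98,0,0,0,0],
  [1,-0.64,-0.98,0,0,0,0],
  [1,-0.64,-0.98,0,0,0,0],
])

```text
clock: 0.9
position: [0.2147, 0.5222, 0.2264]
ee_rot: [-0.105, 3.14, -0.001]
force: [0.3, -0.7, 1.0]
width: 1.004
gripper_force: 0.0
```

Request:
carry_out([
  [1,-0.64,-0.98,0,0,0,0],
  [1,-0.64,-0.98,0,0,0,0],
  [1,-0.64,-0.98,0,0,0,0],
  [1,-0.64,-0.98,0,0,0,0],
  [1,-0.64,-0.98,0,0,0,0],
  [1,-0.64,-0.98,0,0,0,0],
  [1,-0.64,-0.98,0,0,0,0],
  [1,-0.64,-0.98,0,0,0,0],
])

```text
clock: 1.7
position: [0.3556, 0.3354, 0.2266]
ee_rot: [0.105, -3.14, 0.0]
force: [-1.4, -0.1, 0.2]
width: 1.001
gripper_force: 0.0
```

Request:
carry_out([
  [1,-0.64,-0.98,0,0,0,0],
  [1,-0.64,-0.98,0,0,0,0],
  [1,-0.64,-0.98,0,0,0,0],
  [1,-0.64,-0.98,0,0,0,0],
  [1,-0.64,-0.98,0,0,0,0],
  [1,-0.64,-0.98,0,0,0,0],
  [1,-0.64,-0.98,0,0,0,0],
  [1,0,0,0,0,0,0],
])

```text
clock: 2.5
position: [0.4805, 0.1694, 0.2267]
ee_rot: [-0.096, 3.139, -0.003]
force: [-0.3, 0.2, 1.1]
width: 0.998
gripper_force: 0.0
```

Run:
```python
from h import *
plan([0.607,0.004,0.19]);print(arm.observe()["clock"])
```

```text
turn [-0.02  0.01 -0.09] shift [-4.59 -6.95  1.47]
2.5
```

Request:
carry_out([
  [1,-0.64,-0.98,0.1,0,0,0],
  [1,-0.64,-0.98,0.2,0,0,0],
  [1,-0.64,-0.98,0.2,0,0,0],
  [1,-0.64,-0.98,0.2,0,0,0],
  [1,-0.64,-0.98,0.2,0,0,0],
  [1,-0.64,-0.98,0.2,0,0,0],
  [1,-0.64,-0.98,0.2,0,0,0],
  [1,0,0,0.2,0,0,0],
])

```text
clock: 3.3
position: [0.6034, 0.0065, 0.1889]
ee_rot: [-0.098, 3.139, -0.004]
force: [-0.3, 0.5, -0.0]
width: 1.004
gripper_force: 0.0
```

Run:
```python
from h import *
d=snap("wrist","w1");P=cloud(d)
hsv=cv2.cvtColor(d["pixels"],cv2.COLOR_RGB2HSV)
m=(hsv[...,0]>105)&(hsv[...,0]<125)&(hsv[...,1]>150)
for b,a,c in blobs(d,m,40):
    Z=P[b];zt=np.percentile(Z[:,2],90);T=Z[Z[:,2]>zt-.006];print(a,c,zt.round(4),T.mean(0).round(4),T.min(0).round(3),T.max(0).round(3))
    g=(T.min(0)+T.max(0))/2
plan([0.607,0.004,0.045]);print(d["R"].round(3),(-d["R"].T@d["t"]).round(3))
```

```text
474 [254.04852321 186.33966245] 0.0818 [0.6059 0.0082 0.0822] [0.526 0.    0.076] [0.618 0.016 0.347]
turn [-0.01 -0.02 -0.06] shift [-0.19 -0.21  5.71]
[[-0.063  0.998 -0.003]
 [ 0.957  0.061  0.284]
 [ 0.284  0.015 -0.959]] [0.526 0.003 0.347]
```

View pics/w1.png

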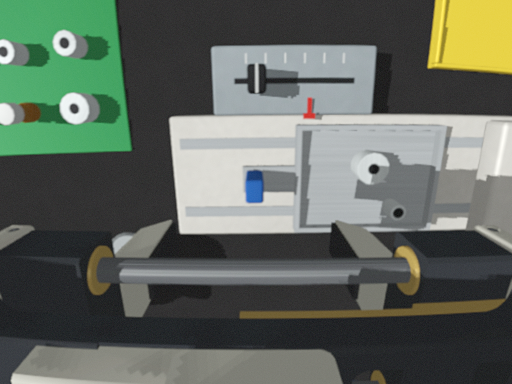

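The wrist view shows the grip at (254,186), the tray with old_thick at (372,167) and old_thin at (397,212), the fader cap at (257,78) and the red bar at (310,106). I'll grip the block now.

Request:
carry_out([
  [0.4,-0.2,0,0,0,0,0],
  [0.4,0,0,0.5,0,0,0],
  [0.4,0,0,0.9,0,0,0],
  [0.4,0,0,0.9,0,0,0],
  [0.4,0,0,0.9,0,0,0],
  [0.4,0,0,0.9,0,0,0],
  [0.4,0,0,0.9,0,0,0],
  [0.4,0,0,0.5,0,0,0],
])

```text
clock: 4.15
position: [0.6058, 0.0128, 0.0496]
ee_rot: [0.112, -3.137, -0.001]
force: [-0.4, 0.0, -0.5]
width: 0.405
gripper_force: 0.0
```

Request:
carry_out([
  [0.4,0,0,0,0,0,0],
  [0,0,0,0,0,0,0],
  [0,0,0,0,0,0,0],
  [0,0,0,0,0,0,0],
  [0,0,0,0,0,0,0],
], squeeze=15)

```text
clock: 4.65
position: [0.6081, 0.0114, 0.0528]
ee_rot: [-0.11, 3.138, -0.0]
force: [-1.1, -2.1, 5.2]
width: 0.195
gripper_force: 15.0
```

Request:
carry_out([
  [0,0,-0.3,0,0,0,0],
  [0,0,-0.5,0,0,0,0],
  [0,0,-0.5,0,0,0,0],
  [0,0,-0.5,0,0,0,0],
  [0,0,-0.5,0,0,0,0],
  [0,0,-0.4,0,0,0,0],
  [0,0,-0.2,0,0,0,0],
  [0,0,0,0,0,0,0],
])

```text
clock: 5.45
position: [0.6136, -0.0619, 0.0527]
ee_rot: [-0.108, 3.137, -0.001]
force: [0.1, -1.5, 6.9]
width: 0.198
gripper_force: 15.0
```

Run:
```python
from h import *
s=arm.observe();print(s["position"],s["force"],s["width"])
d=snap("top","top1");P=cloud(d)
hsv=cv2.cvtColor(d["pixels"],cv2.COLOR_RGB2HSV)
```

```text
[ 0.61364241 -0.06187436  0.05274156] [ 0.14418851 -1.45902716  6.93027454] 0.197841578327397
```

Request:
carry_out([
  [0,0,-0.15,0,0,0,0],
  [0,0,-0.1,0,0,0,0],
  [0,0,0,0,0,0,0],
])

```text
clock: 5.8
position: [0.6133, -0.0663, 0.052]
ee_rot: [-0.11, 3.139, 0.001]
force: [0.5, 3.5, 1.8]
width: 0.221
gripper_force: 1.5
```

Request:
carry_out([
  [0,0,-0.1,0,0,0,0],
  [0,0,-0.1,0,0,0,0],
  [0,0,0,0,0,0,0],
])

```text
clock: 6.1
position: [0.6131, -0.0653, 0.0517]
ee_rot: [0.118, -3.138, -0.011]
force: [-2.5, 17.9, 7.3]
width: 0.192
gripper_force: 15.0
```

Request:
carry_out([
  [0.4,0,0.1,0,0,0,0],
  [0.4,0,0,0,0,0,0],
  [0.4,0,0,0,0,0,0],
  [0.4,0,0,-0.8,0,0,0],
  [0.4,0,0,-1,0,0,0],
  [0.4,0,0,-1,0,0,0],
  [0.4,0,0,-1,0,0,0],
  [0.4,0,0,-1,0,0,0],
])

```text
clock: 6.9
position: [0.6127, -0.0704, 0.1725]
ee_rot: [0.108, -3.139, 0.001]
force: [0.5, 0.4, 0.3]
width: 0.404
gripper_force: 0.0
```

Request:
carry_out([
  [0.7,0.5,0.5,-0.5,0,0,0],
  [0.7,0.8,0.8,0,0,0,0],
  [0.7,0.8,0.8,0,0,0,0],
  [0.7,0.3,0.8,0,0,0,0],
  [0.7,0,0,0,0,0,0],
])

```text
clock: 7.4
position: [0.5467, 0.0011, 0.1841]
ee_rot: [0.114, -3.138, -0.002]
force: [0.8, -0.4, -0.0]
width: 0.696
gripper_force: 0.0
```

```bash
cat >> h.py <<'E'
def find(d,box,zlo,zhi,erode=0):
    """clusters of cloud points in xy box (world) and height band"""
    P=cloud(d);m=(P[...,0]>box[0])&(P[...,0]<box[1])&(P[...,1]>box[2])&(P[...,1]<box[3])&(P[...,2]>zlo)&(P[...,2]<zhi)
    out=[]
    for b,a,c in blobs(d,m,15):
        T=P[b];z=np.median(T[:,2]);cn=np.argwhere(b)[:,::-1]
        q=plane(d,cn,z);(cx,cy),r=cv2.minEnclosingCircle(q[:,:2].astype(np.float32))
        out.append((cx,cy,z,2*r,a,c.round()));print("x %.4f y %.4f z %.4f D %.4f n %d"%out[-1][:5],out[-1][5],"mean",q.mean(0).round(4))
    return out
E
python3 - <<'E'
from h import *
print(arm.observe()["position"])
for n in("wrist","top","scene"):
    print(n);d=snap(n,n+"2");find(d,(.535,.68,-.02,.16),.050,.068)
    find(d,(.36,.58,-.36,-.15),.02,.035)
E
```

```text
[0.54669895 0.00106817 0.18413498]
wrist
x 0.5877 y 0.0571 z 0.0561 D 0.0353 n 614 [300. 221.] mean [0.5865 0.0548 0.0561]
x 0.4028 y -0.2037 z 0.0273 D 0.0302 n 574 [63. 25.] mean [ 0.4025 -0.2037  0.0273]
x 0.4133 y -0.2702 z 0.0269 D 0.0217 n 215 [ 6. 36.] mean [ 0.414  -0.27    0.0269]
x 0.4748 y -0.1983 z 0.0273 D 0.0298 n 501 [71. 96.] mean [ 0.474  -0.1985  0.0273]
x 0.4832 y -0.2702 z 0.0273 D 0.0306 n 454 [ 11. 102.] mean [ 0.4828 -0.2705  0.0273]
x 0.5409 y -0.1926 z 0.0273 D 0.0378 n 728 [ 81. 158.] mean [ 0.5412 -0.1926  0.0273]
x 0.5474 y -0.2592 z 0.0248 D 0.0223 n 152 [ 30. 159.] mean [ 0.5466 -0.2564  0.0248]
top
x 0.5544 y -0.3309 z 0.0264 D 0.0176 n 30 [356. 202.] mean [ 0.5549 -0.3309  0.0264]
x 0.5403 y -0.1964 z 0.0261 D 0.0336 n 102 [311. 207.] mean [ 0.5406 -0.1965  0.0261]
x 0.4866 y -0.3410 z 0.0261 D 0.0350 n 109 [360. 226.] mean [ 0.4859 -0.341   0.0261]
x 0.4842 y -0.2728 z 0.0264 D 0.0267 n 55 [337. 227.] mean [ 0.4827 -0.2733  0.0264]
x 0.4730 y -0.2026 z 0.0259 D 0.0258 n 58 [313. 230.] mean [ 0.473  -0.2019  0.0259]
x 0.4143 y -0.2741 z 0.0263 D 0.0187
[... 284 characters left out ...]
385 0.0889 0.0561]
x 0.4070 y -0.2094 z 0.0271 D 0.0339 n 75 [162. 197.] mean [ 0.4065 -0.2091  0.0271]
x 0.4173 y -0.2778 z 0.0271 D 0.0249 n 46 [137. 209.] mean [ 0.4175 -0.2771  0.0271]
x 0.4788 y -0.2029 z 0.0270 D 0.0334 n 91 [176. 213.] mean [ 0.4785 -0.2042  0.027 ]
x 0.4879 y -0.2754 z 0.0272 D 0.0336 n 95 [148. 226.] mean [ 0.4878 -0.2768  0.0272]
x 0.5459 y -0.2002 z 0.0273 D 0.0411 n 153 [191. 229.] mean [ 0.546  -0.1984  0.0273]
x 0.4894 y -0.3447 z 0.0274 D 0.0413 n 173 [119. 238.] mean [ 0.4901 -0.3424  0.0274]
x 0.5534 y -0.2642 z 0.0240 D 0.0260 n 50 [164. 244.] mean [ 0.5558 -0.2664  0.024 ]
x 0.5606 y -0.3329 z 0.0272 D 0.0239 n 66 [134. 257.] mean [ 0.5606 -0.3332  0.0272]
```

View pics/wrist2.png

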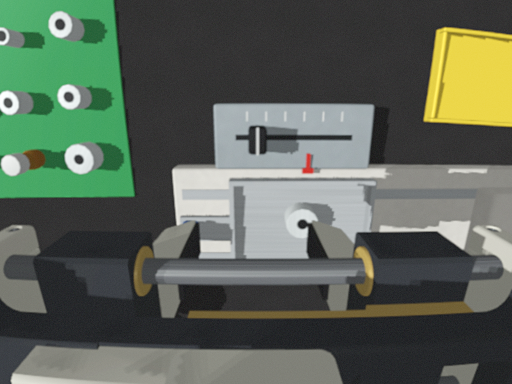

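Run:
```python
from h import *
plan([0.587,0.054,0.037])
```

```text
turn [-0.01  0.   -0.01] shift [-1.69  2.14  5.89]
```

Request:
carry_out([
  [0.6,-0.6,0.7,0,0,0,0],
  [0.6,-0.6,0.8,0.4,0,0,0],
  [0.6,-0.5,0.6,0.9,0,0,0],
  [0.6,0,0,0.9,0,0,0],
  [0.6,0,0,0.9,0,0,0],
  [0.6,0,0,0.9,0,0,0],
  [0.6,0,0,0,0,0,0],
])

```text
clock: 8.25
position: [0.5854, 0.0523, 0.0813]
ee_rot: [0.107, -3.135, 0.003]
force: [-0.5, -0.0, -0.5]
width: 0.603
gripper_force: 0.0
```

Run:
```python
from h import *
plan([0.587,0.054,0.037]);d=snap("wrist","w3");find(d,(.535,.68,-.02,.16),.050,.062)
```

```text
turn [-0.01 -0.05 -0.02] shift [-0.07  0.06  1.77]
x 0.5876 y 0.0578 z 0.0563 D 0.0357 n 1834 [260. 224.] mean [0.5874 0.058  0.0563]
x 0.6372 y 0.0923 z 0.0567 D 0.0174 n 200 [301. 290.] mean [0.6378 0.0926 0.0567]
```

View pics/w3.png

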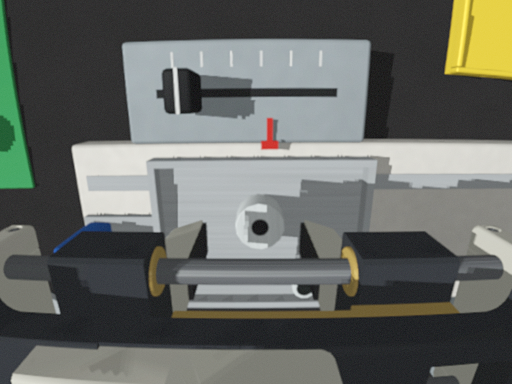

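Request:
carry_out([
  [0.6,-0.08,0.12,0,0,0,0],
  [0.6,0,0,0.6,0,0,0],
  [0.6,0,0,0.6,0,0,0],
  [0.6,0,0,0.57,0,0,0],
  [0,0,0,0,0,0,0],
  [0,0,0,0,0,0,0],
  [0,0,0,0,0,0,0],
  [0,0,0,0,0,0,0],
], squeeze=15)

```text
clock: 9.1
position: [0.5893, 0.0573, 0.0408]
ee_rot: [-0.11, 3.138, 0.0]
force: [0.3, -0.2, 2.6]
width: 0.365
gripper_force: 15.0
```

Request:
carry_out([
  [0,0,0,-0.3,0,0,0],
  [0,0,0,-1,0,0,0],
  [0,0,0,-1,0,0,0],
  [0,0,0,-1,0,0,0],
  [0,0,0,-0.5,0,0,0],
  [0,0,0,0,0,0,0],
])

```text
clock: 9.7
position: [0.5898, 0.0574, 0.137]
ee_rot: [-0.11, 3.136, 0.001]
force: [0.3, -0.3, -1.6]
width: 0.364
gripper_force: 15.0
```

Run:
```python
from h import *
plan([0.418,0.228,0.10])
```

```text
turn [ 0.01  0.04 -0.  ] shift [6.38 7.29 1.48]
```

Request:
carry_out([
  [0,0.5,0.5,0,0,0,0],
  [0,0.9,0.95,0,0,0,0],
  [0,0.95,1,0,0,0,0],
  [0,0.95,1,0,0,0,0],
  [0,0.95,1,0,0,0,0],
  [0,0.95,1,0,0,0,0],
  [0,0.95,1,0,0,0,0],
  [0,0.85,1,0,0,0,0],
])

```text
clock: 10.5
position: [0.399, 0.2311, 0.1339]
ee_rot: [0.11, -3.138, 0.002]
force: [0.4, 0.8, 0.5]
width: 0.365
gripper_force: 15.0
```

Request:
carry_out([
  [0,0,0.3,0.3,0,0,0],
  [0,0,0,0.6,0,0,0],
  [0,0,0,0.6,0,0,0],
  [0,0,0,0,0,0,0],
])

```text
clock: 10.9
position: [0.3994, 0.2369, 0.0952]
ee_rot: [0.11, -3.136, 0.004]
force: [-0.6, -0.7, -0.5]
width: 0.362
gripper_force: 15.0
```

Run:
```python
from h import *
plan([0.402,0.240,0.019])
```

```text
turn [-0.03 -0.03 -0.  ] shift [-0.12  0.12  3.05]
```

Request:
carry_out([
  [0,-0.1,0.1,0.6,0,0,0],
  [0,0,0,0.8,0,0,0],
  [0,0,0,0.7,0,0,0],
  [0,0,0,0.6,0,0,0],
  [0,0,0,0.3,0,0,0],
  [0,0,0,0,0,0,0],
])

```text
clock: 11.5
position: [0.4026, 0.2403, 0.0218]
ee_rot: [0.109, -3.138, 0.002]
force: [0.0, 0.3, -0.8]
width: 0.363
gripper_force: 15.0
```

Request:
carry_out([
  [0.44,0,0,0,0,0,0],
  [0.44,0,0,0,0,0,0],
  [0.44,0,0,-0.5,0,0,0],
  [0.44,0,0,-1,0,0,0],
  [0.44,0,0,-1,0,0,0],
  [0.44,0,0,-1,0,0,0],
  [0.44,0,0,-1,0,0,0],
  [0.44,0,0,0,0,0,0],
])

```text
clock: 12.3
position: [0.4047, 0.2422, 0.1386]
ee_rot: [-0.11, 3.134, 0.006]
force: [0.3, 0.5, -0.2]
width: 0.439
gripper_force: 0.0
```

Run:
```python
from h import *
plan([0.61,0.0905,0.135])
for n in("top","scene"):
    d=snap(n);print(n,"returns");find(d,(.36,.48,.18,.32),.02,.035);print("tray");find(d,(.535,.68,-.02,.16),.050,.062);print("mat");find(d,(.36,.53,-.3,-.15),.02,.035)
```

```text
turn [ 0.04  0.05 -0.  ] shift [-7.77 -6.63  0.15]
top returns
tray
x 0.6334 y 0.0924 z 0.0552 D 0.0190 n 32 [212. 174.] mean [0.6337 0.0919 0.0552]
mat
x 0.5294 y -0.1964 z 0.0265 D 0.0237 n 16 [311. 211.] mean [ 0.5281 -0.1963  0.0265]
x 0.4842 y -0.2727 z 0.0268 D 0.0267 n 55 [337. 227.] mean [ 0.4827 -0.2732  0.0268]
x 0.4732 y -0.2025 z 0.0256 D 0.0259 n 59 [313. 230.] mean [ 0.4731 -0.2017  0.0256]
x 0.4143 y -0.2741 z 0.0265 D 0.0187 n 32 [338. 250.] mean [ 0.4143 -0.2741  0.0265]
x 0.4036 y -0.2053 z 0.0265 D 0.0261 n 63 [314. 254.] mean [ 0.4033 -0.2051  0.0265]
scene returns
x 0.4094 y 0.2350 z 0.0281 D 0.0465 n 80 [306. 147.] mean [0.4079 0.2348 0.0281]
tray
x 0.6380 y 0.0876 z 0.0568 D 0.0238 n 42 [319. 198.] mean [0.6388 0.0884 0.0568]
mat
x 0.4063 y -0.2100 z 0.0270 D 0.0330 n 78 [162. 197.] mean [ 0.4067 -0.2094  0.027 ]
x 0.4176 y -0.2767 z 0.0268 D 0.0261 n 46 [137. 209.] mean [ 0.4172 -0.2768  0.0268]
x 0.4784 y -0.2039 z 0.0269 D 0.0335 n 92 [176. 213.] mean [ 0.4785 -0.2045  0.0269]
x 0.4870 y -0.2790 z 0.0272 D 0.0321 n 93 [148. 226.] mean [ 0.4876 -0.2769  0.0272]
```

Request:
carry_out([
  [0.4,-0.5,-0.4,0,0,0,0],
  [0.4,-1,-0.7,0,0,0,0],
  [0.4,-1,-0.8,0,0,0,0],
  [0.4,-1,-0.8,0,0,0,0],
  [0.4,-1,-0.8,0,0,0,0],
  [0.4,-1,-0.8,0,0,0,0],
  [0.4,-1,-0.8,0,0,0,0],
  [0.4,-1,-0.8,0,0,0,0],
])

```text
clock: 13.2
position: [0.6004, 0.1059, 0.1336]
ee_rot: [0.11, -3.138, 0.001]
force: [1.0, 0.6, -1.1]
width: 0.402
gripper_force: 0.0
```

Request:
carry_out([
  [0.4,-1,-0.7,0.4,0,0,0],
  [0.4,-0.3,-0.1,0.8,0,0,0],
  [0.4,0,0,0.8,0,0,0],
  [0.4,0,0,0.2,0,0,0],
  [0.4,0,0,0,0,0,0],
])

```text
clock: 13.7
position: [0.6327, 0.0892, 0.0784]
ee_rot: [0.11, -3.136, 0.001]
force: [0.3, -0.2, 0.8]
width: 0.397
gripper_force: 0.0
```

Run:
```python
from h import *
d=snap("wrist","w4");r=find(d,(.6,.68,.05,.13),.050,.062)
plan([0.636,0.0915,0.036])
```

```text
x 0.6339 y 0.0939 z 0.0563 D 0.0199 n 561 [259. 225.] mean [0.6338 0.0944 0.0563]
turn [-0.   -0.01  0.  ] shift [-0.11  0.08  1.74]
```

Request:
carry_out([
  [0.4,-0.06,0.13,0,0,0,0],
  [0.4,0,0,0.6,0,0,0],
  [0.4,0,0,0.6,0,0,0],
  [0.4,0,0,0.55,0,0,0],
  [0,0,0,0,0,0,0],
  [0,0,0,0,0,0,0],
  [0,0,0,0,0,0,0],
  [0,0,0,0,0,0,0],
], squeeze=15)

```text
clock: 14.55
position: [0.6356, 0.0926, 0.0367]
ee_rot: [-0.11, 3.139, 0.0]
force: [0.1, -0.9, 0.1]
width: 0.194
gripper_force: 15.0
```

Request:
carry_out([
  [0,0,0,-0.3,0,0,0],
  [0,0,0,-1,0,0,0],
  [0,0,0,-1,0,0,0],
  [0,0,0,-1,0,0,0],
  [0,0,0,-0.5,0,0,0],
  [0,0,0,0,0,0,0],
])

```text
clock: 15.15
position: [0.6366, 0.0927, 0.1335]
ee_rot: [-0.11, 3.136, 0.001]
force: [0.7, 0.3, -0.6]
width: 0.188
gripper_force: 15.0
```

Run:
```python
from h import *
plan([0.438,0.272,0.10])
```

```text
turn [ 0.01  0.04 -0.  ] shift [7.42 7.71 1.34]
```

Request:
carry_out([
  [0,0.5,0,-0.5,0,0,0],
  [0,1,0.3,-0.3,0,0,0],
  [0,1,1,0,0,0,0],
  [0,1,1,0,0,0,0],
  [0,1,1,0,0,0,0],
  [0,1,1,0,0,0,0],
  [0,1,1,0,0,0,0],
  [0,0.9,1,0,0,0,0],
])

```text
clock: 15.95
position: [0.4376, 0.2371, 0.1502]
ee_rot: [0.11, -3.138, 0.001]
force: [1.3, 0.4, 0.4]
width: 0.188
gripper_force: 15.0
```

Request:
carry_out([
  [0,0,1,0.4,0,0,0],
  [0,0,0.4,0.8,0,0,0],
  [0,0,0,0.8,0,0,0],
  [0,0,0,0,0,0,0],
])

```text
clock: 16.35
position: [0.435, 0.2706, 0.0982]
ee_rot: [0.112, -3.135, 0.005]
force: [-0.9, -0.1, -0.1]
width: 0.188
gripper_force: 15.0
```

Run:
```python
from h import *
plan([0.440,0.272,0.020])
```

```text
turn [-0.03 -0.05  0.01] shift [-0.2   0.04  3.13]
```

Request:
carry_out([
  [0,-0.2,0,0.6,0,0,0],
  [0,0,0,0.8,0,0,0],
  [0,0,0,0.7,0,0,0],
  [0,0,0,0.6,0,0,0],
  [0,0,0,0.4,0,0,0],
  [0,0,0,0,0,0,0],
])

```text
clock: 16.95
position: [0.4417, 0.2712, 0.0229]
ee_rot: [0.109, -3.138, 0.002]
force: [-0.3, -0.1, -0.3]
width: 0.193
gripper_force: 15.0
```

Request:
carry_out([
  [0.28,0,0,0,0,0,0],
  [0.28,0,0,0,0,0,0],
  [0.28,0,0,-0.5,0,0,0],
  [0.28,0,0,-1,0,0,0],
  [0.28,0,0,-1,0,0,0],
  [0.28,0,0,-1,0,0,0],
  [0.28,0,0,-1,0,0,0],
  [0.28,0,0,0,0,0,0],
])

```text
clock: 17.75
position: [0.4442, 0.2732, 0.1408]
ee_rot: [-0.11, 3.134, 0.007]
force: [-1.0, 0.3, 0.1]
width: 0.279
gripper_force: 0.0
```

Run:
```python
from h import *
plan([0.474,-0.20,0.135])
for n in("top","scene"):
    d=snap(n);print(n,"returns");find(d,(.36,.48,.18,.32),.02,.035);print("mat");find(d,(.36,.53,-.3,-.15),.02,.035)
```

```text
turn [ 0.04  0.06 -0.  ] shift [  0.13 -18.97   0.23]
top returns
x 0.4022 y 0.2389 z 0.0276 D 0.0355 n 40 [163. 256.] mean [0.3954 0.238  0.0276]
mat
x 0.5295 y -0.1965 z 0.0252 D 0.0237 n 16 [311. 211.] mean [ 0.5282 -0.1965  0.0252]
x 0.4842 y -0.2729 z 0.0258 D 0.0268 n 55 [337. 227.] mean [ 0.4827 -0.2734  0.0258]
x 0.4735 y -0.2025 z 0.0256 D 0.0256 n 56 [313. 230.] mean [ 0.4734 -0.2022  0.0256]
x 0.4141 y -0.2736 z 0.0264 D 0.0190 n 33 [338. 250.] mean [ 0.4145 -0.2738  0.0264]
x 0.4031 y -0.2051 z 0.0265 D 0.0259 n 63 [314. 254.] mean [ 0.4031 -0.205   0.0265]
scene returns
x 0.4089 y 0.2351 z 0.0280 D 0.0459 n 82 [305. 147.] mean [0.4078 0.2343 0.028 ]
x 0.4473 y 0.2663 z 0.0275 D 0.0285 n 28 [322. 150.] mean [0.4469 0.2663 0.0275]
mat
x 0.4061 y -0.2104 z 0.0272 D 0.0322 n 74 [162. 197.] mean [ 0.4062 -0.2094  0.0272]
x 0.4173 y -0.2778 z 0.0271 D 0.0249 n 45 [137. 209.] mean [ 0.4172 -0.277   0.0271]
x 0.4796 y -0.2030 z 0.0274 D 0.0342 n 87 [176. 213.] mean [ 0.4787 -0.2044  0.0274]
x 0.4890 y -0.2766 z 0.0274 D 0.0352 n 96 [148. 226.] mean [ 0.4882 -0.2768  0.0274]
```

Request:
carry_out([
  [0.45,0,-0.5,0,0,0,0],
  [0.45,0,-1,0,0,0,0],
  [0.45,0,-1,0,0,0,0],
  [0.45,0,-1,0,0,0,0],
  [0.45,0,-1,0,0,0,0],
  [0.45,0,-1,0,0,0,0],
  [0.45,0,-1,0,0,0,0],
  [0.45,0,-1,0,0,0,0],
])

```text
clock: 18.65
position: [0.4544, 0.0827, 0.1355]
ee_rot: [0.109, -3.138, 0.001]
force: [0.9, 0.2, 0.8]
width: 0.453
gripper_force: 0.0
```

Request:
carry_out([
  [0.45,0,-1,0,0,0,0],
  [0.45,0,-1,0,0,0,0],
  [0.45,0,-1,0,0,0,0],
  [0.45,0,-1,0,0,0,0],
  [0.45,0,-1,0,0,0,0],
  [0.45,0,-1,0,0,0,0],
  [0.45,0,-1,0,0,0,0],
  [0.45,0,-1,0,0,0,0],
])

```text
clock: 19.45
position: [0.4679, -0.1163, 0.1354]
ee_rot: [0.109, -3.138, -0.0]
force: [0.6, 0.5, 0.6]
width: 0.45
gripper_force: 0.0
```

Request:
carry_out([
  [0.45,0,-1,0.5,0,0,0],
  [0.45,0,-1,0.8,0,0,0],
  [0.45,0,-1,0.8,0,0,0],
  [0.45,0,-0.4,0.8,0,0,0],
  [0.45,0,0,0.2,0,0,0],
  [0.45,0,0,0,0,0,0],
])

```text
clock: 20.05
position: [0.4737, -0.1991, 0.0577]
ee_rot: [0.109, -3.137, -0.002]
force: [0.2, 0.2, 0.5]
width: 0.447
gripper_force: 0.0
```

Run:
```python
from h import *
d=snap("wrist","w5");r=find(d,(.36,.53,-.31,-.15),.020,.033)
plan([0.474,-0.200,0.010])
```

```text
x 0.4017 y -0.2060 z 0.0274 D 0.0261 n 1290 [249. 110.] mean [ 0.4014 -0.206   0.0274]
x 0.4129 y -0.2731 z 0.0274 D 0.0197 n 656 [143. 122.] mean [ 0.4129 -0.2731  0.0274]
x 0.4726 y -0.2005 z 0.0273 D 0.0277 n 1066 [250. 216.] mean [ 0.4725 -0.2007  0.0273]
x 0.4811 y -0.2730 z 0.0272 D 0.0289 n 908 [147. 218.] mean [ 0.4795 -0.2728  0.0272]
x 0.5295 y -0.1943 z 0.0272 D 0.0229 n 79 [254. 286.] mean [ 0.529  -0.1938  0.0272]
turn [ 0.01 -0.01  0.  ] shift [ 0.03 -0.05  1.94]
```

Request:
carry_out([
  [0.45,0.03,-0.05,0.3,0,0,0],
  [0.45,0,0,0.6,0,0,0],
  [0.45,0,0,0.6,0,0,0],
  [0.45,0,0,0.45,0,0,0],
  [0,0,0,0,0,0,0],
  [0,0,0,0,0,0,0],
  [0,0,0,0,0,0,0],
  [0,0,0,0,0,0,0],
], squeeze=15)

```text
clock: 20.9
position: [0.4751, -0.2007, 0.0105]
ee_rot: [-0.11, 3.139, -0.0]
force: [0.8, -0.8, -0.4]
width: 0.275
gripper_force: 15.0
```

Request:
carry_out([
  [0,0,0,-0.3,0,0,0],
  [0,0,0,-1,0,0,0],
  [0,0,0,-1,0,0,0],
  [0,0,0,-1,0,0,0],
  [0,0,0,-1,0,0,0],
  [0,0,0,0,0,0,0],
])

```text
clock: 21.5
position: [0.4766, -0.2015, 0.1211]
ee_rot: [-0.11, 3.134, -0.003]
force: [-0.2, 0.2, -0.4]
width: 0.281
gripper_force: 15.0
```

Run:
```python
from h import *
# tray centre from rim/floor edges in top view after pull
for n in("top","scene"):
    d=snap(n,n+"6");P=cloud(d)
    for z0,z1 in((.029,.036),(.039,.047)):
        m=(P[...,0]>.53)&(P[...,0]<.68)&(P[...,1]>-.04)&(P[...,1]<.16)&(P[...,2]>z0)&(P[...,2]<z1)
        b=max(blobs(d,m),key=lambda t:t[1]);q=plane(d,np.argwhere(b[0])[:,::-1],(.032,.043)[z0>.035]);print(n,z0,b[1],cv2.minAreaRect(q[:,:2].astype(np.float32)),np.median(P[b[0]][:,2]))
plan([0.604,0.058,0.13])
```

```text
top 0.029 1557 ((0.6056104898452759, 0.05918063223361969), (0.11417125910520554, 0.1504296064376831), 4.562209606170654) 0.03160124551162693
top 0.039 106 ((0.640930712223053, 0.11021938920021057), (0.06281724572181702, 0.12219323217868805), 43.49233627319336) 0.0423493961570142
scene 0.029 1625 ((0.5977877974510193, 0.06475073099136353), (0.10544978082180023, 0.14633861184120178), 4.231783390045166) 0.03273103606191852
scene 0.039 532 ((0.6068460941314697, 0.05686435475945473), (0.1243402436375618, 0.1639205813407898), 4.375736713409424) 0.04299670810364252
turn [-0.    0.02  0.  ] shift [-5.87  9.96 -0.47]
```

Request:
carry_out([
  [0,-0.3,0.5,-0.3,0,0,0],
  [0,-0.68,0.95,0,0,0,0],
  [0,-0.68,0.95,0,0,0,0],
  [0,-0.68,0.95,0,0,0,0],
  [0,-0.68,0.95,0,0,0,0],
  [0,-0.68,0.95,0,0,0,0],
  [0,-0.68,0.95,0,0,0,0],
  [0,-0.68,0.95,0,0,0,0],
])

```text
clock: 22.4
position: [0.588, -0.0124, 0.1237]
ee_rot: [0.11, -3.137, 0.0]
force: [-0.4, 0.0, -0.8]
width: 0.273
gripper_force: 15.0
```

Request:
carry_out([
  [0,-0.68,0.95,0,0,0,0],
  [0,-0.68,0.95,0.3,0,0,0],
  [0,-0.68,0.95,0.6,0,0,0],
  [0,0,0,0.6,0,0,0],
  [0,0,0,0,0,0,0],
])

```text
clock: 22.9
position: [0.6319, 0.0616, 0.084]
ee_rot: [0.112, -3.134, 0.001]
force: [0.1, 0.1, -1.1]
width: 0.278
gripper_force: 15.0
```

Run:
```python
from h import *
plan([0.637,0.061,0.0415])
```

```text
turn [-0.01 -0.06  0.01] shift [-0.2  -0.04  1.7 ]
```

Request:
carry_out([
  [0,-0.15,-0.04,0.5,0,0,0],
  [0,0,0,0.5,0,0,0],
  [0,0,0,0.4,0,0,0],
  [0,0,0,0.15,0,0,0],
  [0,0,0,0,0,0,0],
  [0,0,0,0,0,0,0],
])

```text
clock: 23.5
position: [0.6382, 0.0603, 0.049]
ee_rot: [-0.11, 3.139, 0.0]
force: [-0.7, -0.7, -0.2]
width: 0.277
gripper_force: 15.0
```

Request:
carry_out([
  [0,0,0,0.08,0,0,0],
  [0,0,0,0,0,0,0],
])

```text
clock: 23.7
position: [0.6382, 0.0605, 0.0469]
ee_rot: [-0.11, 3.139, 0.0]
force: [-0.8, 0.0, -0.7]
width: 0.276
gripper_force: 15.0
```

Request:
carry_out([
  [0,0,0,0.12,0,0,0],
  [0,0,0,0.06,0,0,0],
  [0,0,0,0,0,0,0],
  [0,0,0,0,0,0,0],
])

```text
clock: 24.1
position: [0.638, 0.0604, 0.0422]
ee_rot: [0.11, -3.14, -0.0]
force: [0.3, 0.6, 0.4]
width: 0.278
gripper_force: 15.0
```

Request:
carry_out([
  [0,0,0,0.06,0,0,0],
  [0,0,0,0,0,0,0],
])

```text
clock: 24.3
position: [0.638, 0.0604, 0.0406]
ee_rot: [0.11, -3.14, -0.0]
force: [1.0, -0.3, -1.2]
width: 0.276
gripper_force: 15.0
```

Request:
carry_out([
  [0,0,0,0.06,0,0,0],
  [0,0,0,0,0,0,0],
])

```text
clock: 24.5
position: [0.6382, 0.0605, 0.0395]
ee_rot: [-0.11, 3.139, 0.0]
force: [-1.2, -0.2, 2.5]
width: 0.277
gripper_force: 15.0
```

Request:
carry_out([
  [0.42,0,0,-0.03,0,0,0],
  [0.42,0,0,0,0,0,0],
  [0.42,0,0,0,0,0,0],
  [0.42,0,0,-0.4,0,0,0],
  [0.42,0,0,-0.9,0,0,0],
  [0.42,0,0,-1,0,0,0],
  [0.42,0,0,-1,0,0,0],
  [0.42,0,0,0,0,0,0],
])

```text
clock: 25.3
position: [0.6405, 0.0605, 0.1269]
ee_rot: [-0.11, 3.133, 0.001]
force: [0.4, 0.1, -0.2]
width: 0.42
gripper_force: 0.0
```

Run:
```python
from h import *
plan([0.402,-0.206,0.125])
for n in("wrist","top"):
    d=snap(n);print(n,"tray");find(d,(.535,.68,-.02,.16),.050,.062)
    print("mat");find(d,(.36,.53,-.3,-.15),.02,.035)
```

```text
turn [ 0.01  0.06 -0.  ] shift [10.26 -9.97  0.07]
wrist tray
x 0.6359 y 0.0618 z 0.0562 D 0.0271 n 749 [254. 194.] mean [0.636  0.0615 0.0562]
mat
top tray
mat
x 0.5294 y -0.1965 z 0.0255 D 0.0237 n 16 [311. 211.] mean [ 0.5282 -0.1965  0.0255]
x 0.4842 y -0.2729 z 0.0257 D 0.0268 n 56 [337. 227.] mean [ 0.4828 -0.2732  0.0257]
x 0.4139 y -0.2742 z 0.0258 D 0.0181 n 29 [338. 251.] mean [ 0.4139 -0.2746  0.0258]
x 0.4030 y -0.2052 z 0.0261 D 0.0259 n 63 [314. 254.] mean [ 0.403  -0.205   0.0261]
```

Request:
carry_out([
  [0.45,0.5,-0.5,0,0,0,0],
  [0.45,0.95,-0.93,0,0,0,0],
  [0.45,0.95,-0.93,0,0,0,0],
  [0.45,0.95,-0.93,0,0,0,0],
  [0.45,0.95,-0.93,0,0,0,0],
  [0.45,0.95,-0.93,0,0,0,0],
  [0.45,0.95,-0.93,0,0,0,0],
  [0.45,0.95,-0.93,0,0,0,0],
])

```text
clock: 26.2
position: [0.4703, -0.1276, 0.1217]
ee_rot: [0.11, -3.138, -0.0]
force: [0.4, -1.1, 0.4]
width: 0.449
gripper_force: 0.0
```

Request:
carry_out([
  [0.45,0.95,-0.93,0,0,0,0],
  [0.45,0.95,-0.93,0.4,0,0,0],
  [0.45,0.95,-0.93,0.8,0,0,0],
  [0.45,0.25,-0.17,0.8,0,0,0],
  [0.45,0,0,0.5,0,0,0],
  [0.45,0,0,0,0,0,0],
  [0.45,0,0,0,0,0,0],
])

```text
clock: 26.9
position: [0.3996, -0.2059, 0.0597]
ee_rot: [0.11, -3.138, -0.001]
force: [0.6, 0.4, 0.4]
width: 0.452
gripper_force: 0.0
```

Run:
```python
from h import *
d=snap("wrist");r=find(d,(.36,.53,-.31,-.15),.020,.033)
plan([0.4025,-0.2055,0.009])
```

```text
x 0.4000 y -0.2062 z 0.0272 D 0.0281 n 1035 [252. 217.] mean [ 0.4    -0.206   0.0272]
x 0.4117 y -0.2737 z 0.0273 D 0.0201 n 399 [157. 223.] mean [ 0.4096 -0.2734  0.0273]
turn [ 0. -0.  0.] shift [-0.1   0.01  2.05]
```

Request:
carry_out([
  [0.45,-0.04,0,0.3,0,0,0],
  [0.45,0,0,0.6,0,0,0],
  [0.45,0,0,0.6,0,0,0],
  [0.45,0,0,0.5,0,0,0],
  [0.45,0,0,0,0,0,0],
  [0,0,0,0,0,0,0],
  [0,0,0,0,0,0,0],
  [0,0,0,0,0,0,0],
], squeeze=15)

```text
clock: 27.75
position: [0.4014, -0.2062, 0.0106]
ee_rot: [-0.11, 3.138, -0.001]
force: [-0.5, -0.5, 1.3]
width: 0.276
gripper_force: 15.0
```

Request:
carry_out([
  [0,0,0,0,0,0,0],
  [0,0,0,-0.3,0,0,0],
  [0,0,0,-1,0,0,0],
  [0,0,0,-1,0,0,0],
  [0,0,0,-1,0,0,0],
  [0,0,0,-1,0,0,0],
  [0,0,0,0,0,0,0],
  [0,0,0,0,0,0,0],
])

```text
clock: 28.55
position: [0.4011, -0.206, 0.1181]
ee_rot: [-0.11, 3.138, -0.0]
force: [-0.5, -0.0, -0.4]
width: 0.271
gripper_force: 15.0
```

Run:
```python
from h import *
plan([0.6055,0.059,0.125])
```

```text
turn [-0.    0.02  0.  ] shift [-8.9  10.   -0.28]
```

Request:
carry_out([
  [0,-0.4,0.5,-0.3,0,0,0],
  [0,-0.84,0.95,0,0,0,0],
  [0,-0.84,0.95,0,0,0,0],
  [0,-0.84,0.95,0,0,0,0],
  [0,-0.84,0.95,0,0,0,0],
  [0,-0.84,0.95,0,0,0,0],
  [0,-0.84,0.95,0,0,0,0],
  [0,-0.84,0.95,0,0,0,0],
])

```text
clock: 29.35
position: [0.5447, -0.0157, 0.1237]
ee_rot: [0.11, -3.137, 0.0]
force: [0.6, -0.6, 0.2]
width: 0.272
gripper_force: 15.0
```

Request:
carry_out([
  [0,-0.84,0.95,0,0,0,0],
  [0,-0.84,0.95,0,0,0,0],
  [0,-0.84,0.95,0,0,0,0],
  [0,0,0,0.6,0,0,0],
  [0,0,0,0.6,0,0,0],
  [0,0,0,0,0,0,0],
  [0,0,0,0,0,0,0],
])

```text
clock: 30.05
position: [0.6021, 0.0583, 0.0941]
ee_rot: [0.109, -3.138, 0.001]
force: [-0.4, -0.2, 0.5]
width: 0.284
gripper_force: 15.0
```

Run:
```python
from h import *
d=snap("wrist");find(d,(.61,.68,-.02,.16),.050,.062)
plan([0.604,0.059,0.040])
```

```text
turn [-0.   -0.01 -0.01] shift [-0.06  0.02  2.19]
```

Request:
carry_out([
  [0,-0.05,0,0.6,0,0,0],
  [0,0,0,0.6,0,0,0],
  [0,0,0,0.5,0,0,0],
  [0,0,0,0.3,0,0,0],
  [0,0,0,0,0,0,0],
  [0,0,0,0,0,0,0],
])

```text
clock: 30.7
position: [0.6041, 0.0587, 0.0449]
ee_rot: [0.11, -3.139, 0.0]
force: [-0.8, -0.4, -0.1]
width: 0.274
gripper_force: 15.0
```

Request:
carry_out([
  [0,0,0,0.08,0,0,0],
  [0,0,0,0,0,0,0],
  [0,0,0,0,0,0,0],
])

```text
clock: 31.0
position: [0.6043, 0.0588, 0.0433]
ee_rot: [-0.11, 3.139, 0.0]
force: [0.3, -0.2, -0.1]
width: 0.278
gripper_force: 15.0
```

Request:
carry_out([
  [0,0,0,0.08,0,0,0],
  [0,0,0,0.04,0,0,0],
  [0,0,0,0,0,0,0],
  [0,0,0,0,0,0,0],
])

```text
clock: 31.4
position: [0.6041, 0.0588, 0.0399]
ee_rot: [0.11, -3.14, -0.0]
force: [0.4, -0.5, -1.1]
width: 0.28
gripper_force: 15.0
```

Request:
carry_out([
  [0,0,0,0.04,0,0,0],
  [0,0,0,0,0,0,0],
  [0,0,0,0,0,0,0],
])

```text
clock: 31.7
position: [0.6042, 0.0588, 0.0396]
ee_rot: [-0.11, 3.139, 0.0]
force: [-1.9, -0.3, 7.1]
width: 0.28
gripper_force: 15.0
```

Request:
carry_out([
  [0.42,0,0,0,0,0,0],
  [0.42,0,0,0,0,0,0],
  [0.42,0,0,0,0,0,0],
  [0.42,0,0,-0.4,0,0,0],
  [0.42,0,0,-0.9,0,0,0],
  [0.42,0,0,-1,0,0,0],
  [0.42,0,0,-1,0,0,0],
  [0.42,0,0,0,0,0,0],
])

```text
clock: 32.5
position: [0.6064, 0.0589, 0.1256]
ee_rot: [-0.11, 3.134, 0.001]
force: [1.1, 0.2, 0.4]
width: 0.421
gripper_force: 0.0
```

Run:
```python
from h import *
plan([0.482,-0.273,0.125])
for n in("wrist","top"):
    d=snap(n);print(n,"tray");find(d,(.535,.68,-.02,.16),.050,.062)
    print("mat");find(d,(.36,.53,-.35,-.15),.02,.035)
```

```text
turn [ 0.01  0.06 -0.  ] shift [  5.89 -12.9    0.03]
wrist tray
x 0.6032 y 0.0598 z 0.0562 D 0.0270 n 752 [254. 195.] mean [0.603  0.0599 0.0562]
x 0.6357 y 0.0622 z 0.0562 D 0.0282 n 704 [253. 232.] mean [0.6355 0.0615 0.0562]
mat
top tray
mat
x 0.5295 y -0.1965 z 0.0253 D 0.0237 n 16 [311. 211.] mean [ 0.5282 -0.1965  0.0253]
x 0.4856 y -0.3399 z 0.0266 D 0.0343 n 87 [359. 226.] mean [ 0.4857 -0.3382  0.0266]
x 0.4842 y -0.2729 z 0.0260 D 0.0267 n 55 [337. 227.] mean [ 0.4828 -0.2733  0.026 ]
x 0.4142 y -0.2736 z 0.0267 D 0.0190 n 32 [338. 250.] mean [ 0.4145 -0.274   0.0267]
```

Request:
carry_out([
  [0.42,0.2,-0.5,0,0,0,0],
  [0.42,0.43,-0.95,0,0,0,0],
  [0.42,0.43,-0.95,0,0,0,0],
  [0.42,0.43,-0.95,0,0,0,0],
  [0.42,0.43,-0.95,0,0,0,0],
  [0.42,0.43,-0.95,0,0,0,0],
  [0.42,0.43,-0.95,0,0,0,0],
  [0.42,0.43,-0.95,0,0,0,0],
])

```text
clock: 33.4
position: [0.5347, -0.127, 0.1205]
ee_rot: [0.109, -3.138, 0.0]
force: [0.2, -0.3, 0.3]
width: 0.422
gripper_force: 0.0
```

Request:
carry_out([
  [0.42,0.43,-0.95,0,0,0,0],
  [0.42,0.43,-0.95,0,0,0,0],
  [0.42,0.43,-0.95,0,0,0,0],
  [0.42,0.43,-0.95,0.4,0,0,0],
  [0.42,0.43,-0.95,0.7,0,0,0],
  [0.42,0.43,-0.95,0.7,0,0,0],
  [0.42,0,0,0.7,0,0,0],
  [0.42,0,0,0,0,0,0],
])

```text
clock: 34.2
position: [0.4788, -0.2723, 0.0563]
ee_rot: [0.106, -3.134, -0.003]
force: [-0.6, 0.1, -0.8]
width: 0.42
gripper_force: 0.0
```

Run:
```python
from h import *
d=snap("wrist","w7");r=find(d,(.4,.53,-.36,-.2),.020,.033)
plan([0.4825,-0.272,0.009])
```

```text
x 0.4132 y -0.2744 z 0.0275 D 0.0175 n 594 [255. 122.] mean [ 0.413  -0.2744  0.0275]
x 0.4833 y -0.3397 z 0.0272 D 0.0366 n 1518 [155. 215.] mean [ 0.4806 -0.3397  0.0272]
x 0.4813 y -0.2737 z 0.0272 D 0.0280 n 1061 [249. 222.] mean [ 0.4813 -0.2737  0.0272]
turn [ 0.02 -0.04 -0.01] shift [-0.09 -0.01  1.94]
```

Request:
carry_out([
  [0.42,-0.07,-0.05,0.3,0,0,0],
  [0.42,0,0,0.6,0,0,0],
  [0.42,0,0,0.6,0,0,0],
  [0.42,0,0,0.4,0,0,0],
  [0.42,0,0,0,0,0,0],
  [0,0,0,0,0,0,0],
  [0,0,0,0,0,0,0],
  [0,0,0,0,0,0,0],
], squeeze=15)

```text
clock: 35.05
position: [0.4846, -0.2732, 0.0122]
ee_rot: [-0.11, 3.138, -0.001]
force: [0.0, -0.3, 1.4]
width: 0.277
gripper_force: 15.0
```

Request:
carry_out([
  [0,0,0,0,0,0,0],
  [0,0,0,-0.3,0,0,0],
  [0,0,0,-1,0,0,0],
  [0,0,0,-1,0,0,0],
  [0,0,0,-1,0,0,0],
  [0,0,0,-1,0,0,0],
  [0,0,0,0,0,0,0],
  [0,0,0,0,0,0,0],
])

```text
clock: 35.85
position: [0.4842, -0.2729, 0.1196]
ee_rot: [-0.11, 3.139, -0.0]
force: [0.1, -0.8, 0.2]
width: 0.276
gripper_force: 15.0
```

Run:
```python
from h import *
plan([0.572,0.057,0.125])
```

```text
turn [-0.    0.01 -0.  ] shift [-4.43 12.92 -0.22]
```

Request:
carry_out([
  [0,-0.15,0.5,-0.3,0,0,0],
  [0,-0.33,0.95,0,0,0,0],
  [0,-0.33,0.95,0,0,0,0],
  [0,-0.33,0.95,0,0,0,0],
  [0,-0.33,0.95,0,0,0,0],
  [0,-0.33,0.95,0,0,0,0],
  [0,-0.33,0.95,0,0,0,0],
  [0,-0.33,0.95,0,0,0,0],
])

```text
clock: 36.65
position: [0.5323, -0.0881, 0.1258]
ee_rot: [0.111, -3.138, -0.001]
force: [0.5, 0.9, -0.6]
width: 0.277
gripper_force: 15.0
```

Request:
carry_out([
  [0,-0.33,0.95,0,0,0,0],
  [0,-0.33,0.95,0,0,0,0],
  [0,-0.33,0.95,0,0,0,0],
  [0,-0.33,0.95,0,0,0,0],
  [0,-0.33,0.95,0,0,0,0],
  [0,-0.33,0.95,0,0,0,0],
  [0,0,0,0.6,0,0,0],
  [0,0,0,0.6,0,0,0],
])

```text
clock: 37.45
position: [0.5717, 0.0578, 0.0957]
ee_rot: [0.114, -3.139, -0.001]
force: [-0.1, 0.1, -1.4]
width: 0.278
gripper_force: 15.0
```

Request:
carry_out([
  [0,0,0,0,0,0,0],
  [0,0,0,0,0,0,0],
  [0,0,0,0,0,0,0],
])

```text
clock: 37.75
position: [0.5724, 0.0555, 0.097]
ee_rot: [-0.11, 3.139, 0.0]
force: [0.5, -0.4, -0.2]
width: 0.277
gripper_force: 15.0
```

Run:
```python
from h import *
d=snap("wrist");find(d,(.59,.68,-.02,.16),.050,.062)
plan([0.572,0.057,0.042])
```

```text
x 0.6371 y 0.0613 z 0.0563 D 0.0256 n 413 [253. 292.] mean [0.6403 0.0615 0.0563]
turn [ 0.    0.01 -0.  ] shift [0.02 0.07 2.21]
```

Request:
carry_out([
  [0,0,0.06,0.6,0,0,0],
  [0,0,0,0.6,0,0,0],
  [0,0,0,0.5,0,0,0],
  [0,0,0,0.4,0,0,0],
  [0,0,0,0,0,0,0],
  [0,0,0,0,0,0,0],
])

```text
clock: 38.4
position: [0.5723, 0.0567, 0.0441]
ee_rot: [0.11, -3.14, 0.0]
force: [-0.1, 0.3, -0.1]
width: 0.277
gripper_force: 15.0
```

Request:
carry_out([
  [0,0,0,0.06,0,0,0],
  [0,0,0,0,0,0,0],
  [0,0,0,0,0,0,0],
])

```text
clock: 38.7
position: [0.5724, 0.0568, 0.0428]
ee_rot: [-0.11, 3.139, 0.0]
force: [-0.4, 0.0, -0.4]
width: 0.276
gripper_force: 15.0
```

Request:
carry_out([
  [0,0,0,0.06,0,0,0],
  [0,0,0,0,0,0,0],
  [0,0,0,0,0,0,0],
])

```text
clock: 39.0
position: [0.5724, 0.0569, 0.0412]
ee_rot: [-0.11, 3.139, 0.0]
force: [0.4, 0.2, 1.9]
width: 0.273
gripper_force: 15.0
```

Request:
carry_out([
  [0,0,0,0.04,0,0,0],
  [0,0,0,0,0,0,0],
  [0,0,0,0,0,0,0],
])

```text
clock: 39.3
position: [0.5725, 0.0569, 0.041]
ee_rot: [-0.11, 3.139, 0.001]
force: [-2.7, 0.8, 11.6]
width: 0.274
gripper_force: 15.0
```

Contact with the floor. Releasing and checking.

Request:
carry_out([
  [0.42,0,0,-0.03,0,0,0],
  [0.42,0,0,0,0,0,0],
  [0.42,0,0,0,0,0,0],
  [0.42,0,0,-0.4,0,0,0],
  [0.42,0,0,-0.9,0,0,0],
  [0.42,0,0,-1,0,0,0],
  [0.42,0,0,-1,0,0,0],
  [0.42,0,0,0,0,0,0],
])

```text
clock: 40.1
position: [0.5744, 0.0569, 0.1271]
ee_rot: [-0.11, 3.134, 0.002]
force: [1.0, -0.7, -0.0]
width: 0.422
gripper_force: 0.0
```

Request:
carry_out([
  [0.3,0.8,-1,-0.5,0,0,0],
  [0,0.8,-1,0,0,0,0],
  [0,0.8,-1,0,0,0,0],
  [0,0,-0.5,0,0,0,0],
  [0,0,0,0,0,0,0],
])

```text
clock: 40.6
position: [0.5183, -0.0367, 0.136]
ee_rot: [-0.105, 3.139, -0.001]
force: [1.3, -0.3, 0.3]
width: 0.037
gripper_force: 0.0
```

Run:
```python
from h import *
for n in("wrist","top","scene"):
    d=snap(n,n+"8");print(n,"tray");find(d,(.535,.68,-.02,.16),.050,.065)
    print("grip");find(d,(.58,.65,-.1,-.04),.075,.09)
    if n!="wrist":
        print("mat");find(d,(.36,.58,-.36,-.15),.02,.035);print("ret");find(d,(.36,.48,.18,.32),.02,.035)
```

```text
wrist tray
grip
top tray
x 0.6355 y 0.0600 z 0.0556 D 0.0255 n 58 [223. 174.] mean [0.6355 0.0598 0.0556]
x 0.6043 y 0.0616 z 0.0546 D 0.0222 n 24 [222. 184.] mean [0.6047 0.0643 0.0546]
grip
x 0.6185 y -0.0652 z 0.0803 D 0.0167 n 21 [267. 178.] mean [ 0.6189 -0.0661  0.0803]
mat
x 0.5545 y -0.3310 z 0.0261 D 0.0176 n 30 [356. 202.] mean [ 0.555  -0.331   0.0261]
x 0.5403 y -0.1964 z 0.0267 D 0.0336 n 103 [311. 207.] mean [ 0.5405 -0.1964  0.0267]
x 0.4854 y -0.3411 z 0.0262 D 0.0354 n 110 [360. 226.] mean [ 0.4856 -0.3409  0.0262]
x 0.4143 y -0.2742 z 0.0261 D 0.0187 n 32 [338. 250.] mean [ 0.4143 -0.2742  0.0261]
ret
x 0.4429 y 0.2714 z 0.0273 D 0.0186 n 31 [152. 240.] mean [0.4434 0.2719 0.0273]
x 0.4036 y 0.2406 z 0.0270 D 0.0360 n 110 [162. 253.] mean [0.4036 0.2404 0.027 ]
scene tray
x 0.5762 y 0.0519 z 0.0564 D 0.0342 n 74 [290. 189.] mean [0.5746 0.0519 0.0564]
x 0.6079 y 0.0547 z 0.0564 D 0.0343 n 77 [299. 195.] mean [0.6078 0.0543 0.0564]
x 0.6398 y 0.0552 z 0.0562 D 0.0321 n 83 [309. 203.] mean [0.6405 0.0564 0.0562]
grip
x 0.6179 y -0.0688 z 0.0807 D 0.0336 n 73 [258. 208.] mean [ 0.618  -0.0688  0.0807]
mat
x 0.4169 y -0.2788 z 0.0273 D 0.0238 n 44 [137. 209.] mean [ 0.4171 -0.2772  0.0273]
x 0.5464 y -0.2004 z 0.0273 D 0.0418 n 158 [191. 229.] mean [ 0.5464 -0.1986  0.0273]
x 0.4890 y -0.3422 z 0.0274 D 0.0402 n 172 [118. 238.] mean [ 0.4896 -0.3424  0.0274]
x 0.5538 y -0.2659 z 0.0245 D 0.0239 n 48 [164. 244.] mean [ 0.5558 -0.2664  0.0245]
x 0.5608 y -0.3329 z 0.0274 D 0.0239 n 66 [134. 257.] mean [ 0.561  -0.3331  0.0274]
ret
x 0.4067 y 0.2335 z 0.0280 D 0.0457 n 79 [305. 147.] mean [0.4072 0.2349 0.028 ]
x 0.4483 y 0.2672 z 0.0278 D 0.0267 n 28 [322. 150.] mean [0.447  0.2664 0.0278]
```

View pics/scene8.png

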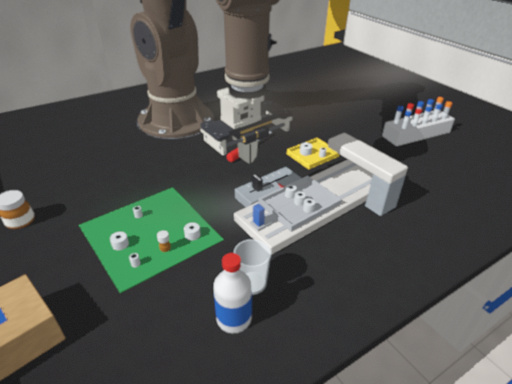

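The scene view shows three spacers in the tray near (300,198), the two old ones in the yellow tray near (313,150), and the four look-alikes plus the vial standing on the mat. Next I'll get behind the grip and push.

Run:
```python
from h import *
plan([0.619,-0.118,0.052])
```

```text
turn [0.01 0.   0.01] shift [-3.75 -3.66  3.35]
```

Request:
carry_out([
  [0,-0.5,-0.7,0,0,0,0],
  [0,-0.8,-0.8,0,0,0,0],
  [0,-0.8,-0.8,0,0,0,0],
  [0,-0.8,-0.8,0,0,0,0],
  [0,-0.85,-0.56,0,0,0,0],
  [0,0,0,0,0,0,0],
  [0,0,0,0.5,0,0,0],
])

```text
clock: 41.45
position: [0.6198, -0.1183, 0.1235]
ee_rot: [-0.112, 3.137, 0.0]
force: [-0.1, -0.1, -0.5]
width: 0.007
gripper_force: 0.0
```

Run:
```python
from h import *
plan([0.619,-0.118,0.052]);d=snap("wrist","w9");find(d,(.58,.65,-.1,-.04),.07,.09)
```

```text
turn [0.   0.02 0.01] shift [0.03 0.01 2.86]
x 0.6125 y -0.0657 z 0.0806 D 0.0301 n 836 [323. 206.] mean [ 0.612  -0.066   0.0806]
```

View pics/w9.png

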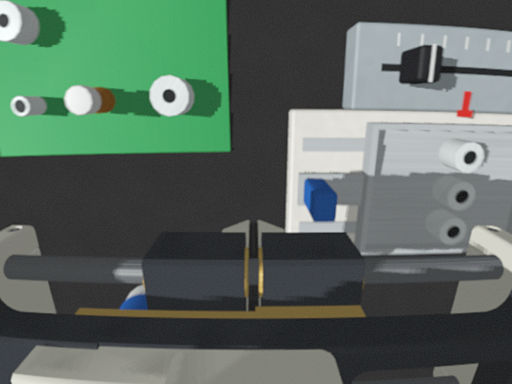

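The wrist view shows the grip at (320,200) ahead of the closed fingers at (250,225), with clear space below the fingers. Descend and push.

Request:
carry_out([
  [0,0.15,0,0.6,0,0,0],
  [0,0,0,0.8,0,0,0],
  [0,0,0,0.8,0,0,0],
  [0,0,0,0.6,0,0,0],
  [0,0,0,0,0,0,0],
])

```text
clock: 42.0
position: [0.6125, -0.1182, 0.0508]
ee_rot: [0.112, -3.135, -0.002]
force: [0.0, 0.2, 0.8]
width: 0.004
gripper_force: 0.0
```

Request:
carry_out([
  [0,0,0.2,0,0,0,0],
  [0,0,0.3,0,0,0,0],
  [0,0,0.3,0,0,0,0],
  [0,0,0.3,0,0,0,0],
  [0,0,0.3,0,0,0,0],
  [0,0,0.3,0,0,0,0],
  [0,0,0.3,0,0,0,0],
  [0,0,0.3,0,0,0,0],
])

```text
clock: 42.8
position: [0.6107, -0.0618, 0.0533]
ee_rot: [-0.11, 3.139, -0.0]
force: [1.7, -1.7, 2.1]
width: 0.003
gripper_force: 0.9
```

Run:
```python
from h import *
d=snap("wrist");find(d,(.58,.65,-.1,.04),.07,.09);d=snap("top");find(d,(.55,.68,0,.18),.05,.065);find(d,(.58,.65,-.1,.04),.074,.09)
print(arm.observe()["force"])
```

```text
x 0.6004 y -0.0606 z 0.0805 D 0.0132 n 276 [254. 242.] mean [ 0.6003 -0.0613  0.0805]
x 0.6332 y 0.0918 z 0.0555 D 0.0264 n 61 [212. 174.] mean [0.6334 0.0919 0.0555]
x 0.6002 y 0.0896 z 0.0551 D 0.0254 n 60 [213. 186.] mean [0.6001 0.0899 0.0551]
x 0.5674 y 0.0882 z 0.0559 D 0.0252 n 63 [213. 197.] mean [0.5673 0.0882 0.0559]
[-0.16706421  0.52891902  0.31598088]
```

Request:
carry_out([
  [0,0,0.3,0,0,0,0],
  [0,0,0.4,0,0,0,0],
  [0,0,0.4,0,0,0,0],
  [0,0,0.4,0,0,0,0],
  [0,0,0.4,0,0,0,0],
  [0,0,0.4,0,0,0,0],
  [0,0,0.4,0,0,0,0],
  [0,0,0.4,0,0,0,0],
])

```text
clock: 43.7
position: [0.6049, 0.0159, 0.0532]
ee_rot: [0.11, -3.139, -0.0]
force: [-1.4, -1.6, -0.6]
width: 0.004
gripper_force: 0.9
```

Request:
carry_out([
  [0,0,0.4,0,0,0,0],
  [0,0,0.4,0,0,0,0],
  [0,0,0.4,0,0,0,0],
  [0,0,0.4,0,0,0,0],
  [0,0,0.4,0,0,0,0],
  [0,0,0.3,0,0,0,0],
  [0,0,0.2,0,0,0,0],
  [0,0,0,0,0,0,0],
])

```text
clock: 44.5
position: [0.601, 0.0787, 0.0533]
ee_rot: [-0.112, 3.139, 0.001]
force: [0.1, 0.2, 1.3]
width: 0.006
gripper_force: 0.0
```

Request:
carry_out([
  [0,0,0.1,0,0,0,0],
  [0,0,0.1,0,0,0,0],
  [0,0,0,0,0,0,0],
])

```text
clock: 44.8
position: [0.6007, 0.0824, 0.0534]
ee_rot: [-0.11, 3.139, 0.0]
force: [-0.2, -0.5, 0.0]
width: 0.004
gripper_force: 0.1
```

Request:
carry_out([
  [0,0,0.1,0,0,0,0],
  [0,0,0.1,0,0,0,0],
  [0,0,0,0,0,0,0],
])

```text
clock: 45.1
position: [0.6003, 0.0874, 0.0533]
ee_rot: [-0.11, 3.139, -0.0]
force: [-0.0, -1.6, 1.2]
width: 0.004
gripper_force: 0.7
```

Request:
carry_out([
  [0,0,0.1,0,0,0,0],
  [0,0,0.05,0,0,0,0],
  [0,0,0,0,0,0,0],
])

```text
clock: 45.4
position: [0.6002, 0.0875, 0.0534]
ee_rot: [-0.106, 3.139, -0.006]
force: [1.7, -10.9, 1.5]
width: 0.003
gripper_force: 5.5
```

Request:
carry_out([
  [0,0,0.1,0,0,0,0],
  [0,0,0.05,0,0,0,0],
  [0,0,0,0,0,0,0],
])

```text
clock: 45.7
position: [0.6002, 0.0876, 0.0534]
ee_rot: [-0.101, 3.139, -0.011]
force: [1.4, -19.2, 2.7]
width: 0.005
gripper_force: 10.1
```

Request:
carry_out([
  [0,0,-0.5,0,0,0,0],
  [0,0,-0.6,0,0,0,0],
  [0,0,0,-0.8,0,0,0],
  [0,0,0,-1,0,0,0],
  [0,0,0,-1,0,0,0],
  [0,0,0,-0.3,0,0,0],
  [0,0,0,0,0,0,0],
])

```text
clock: 46.4
position: [0.6021, 0.0676, 0.1316]
ee_rot: [-0.111, 3.138, 0.002]
force: [-0.6, -0.0, -0.7]
width: 0.007
gripper_force: 0.0
```

Run:
```python
from h import *
for n in("wrist","top","scene"):
    d=snap(n,n+"10");print(n);P=cloud(d)
    hsv=cv2.cvtColor(d["pixels"],cv2.COLOR_RGB2HSV).astype(int)
    box=(P[...,0]>.45)&(P[...,0]<.56)&(P[...,1]>-.06)&(P[...,1]<.14)
    red=((hsv[...,0]<8)|(hsv[...,0]>172))&(hsv[...,1]>110)&box
    for b,a,c in blobs(d,red,4):print(" red",a,c.round(1),plane(d,[c],.034)[0].round(4),P[b].mean(0).round(4))
    cap=box&(P[...,2]>.055)&(P[...,2]<.07)
    for b,a,c in blobs(d,cap,10):
        q=plane(d,np.argwhere(b)[:,::-1],.065);w=b&(hsv[...,2]>130)
        print(" cap",a,c.round(1),np.median(P[b][:,2]).round(4),cv2.minAreaRect(q[:,:2].astype(np.float32)),"white",w.sum(),plane(d,[np.argwhere(w).mean(0)[::-1]],.065)[0].round(4) if w.any() else "")
    find(d,(.55,.66,-.03,.12),.074,.09)
plan([0.503,0.002,0.13])
```

```text
wrist
 red 177 [250.1 107.9] [0.5296 0.0608 0.034 ] [0.5296 0.0608 0.0356]
 cap 977 [175.4  68.4] 0.0649 ((0.5042937397956848, 0.004774327389895916), (0.02642953023314476, 0.019989779219031334), 3.209927558898926) white 165 [0.5039 0.0028 0.065 ]
x 0.5995 y 0.1130 z 0.0807 D 0.0276 n 598 [310. 207.] mean [0.599  0.1124 0.0807]
top
 red 5 [223.2 209.4] [0.5333 0.0609 0.034 ] [0.5333 0.0608 0.0347]
 cap 60 [243.  219.7] 0.0636 ((0.5033248662948608, 0.0012340536341071129), (0.02548106573522091, 0.017035698518157005), 0.3427280783653259) white 24 [0.5012 0.001  0.065 ]
scene
 red 13 [282.1 186.6] [0.5349 0.058  0.034 ] [0.5354 0.0577 0.0345]
 cap 77 [256.7 179.5] 0.0641 ((0.5103321075439453, -0.0027784574776887894), (0.023554591462016106, 0.03828611597418785), 73.23518371582031) white 11 [0.5014 0.0018 0.065 ]
x 0.6038 y 0.1098 z 0.0805 D 0.0330 n 66 [318. 179.] mean [0.6049 0.1091 0.0805]
turn [ 0.   -0.02  0.  ] shift [ 4.08 -2.34 -0.02]
```

View pics/scene10.png

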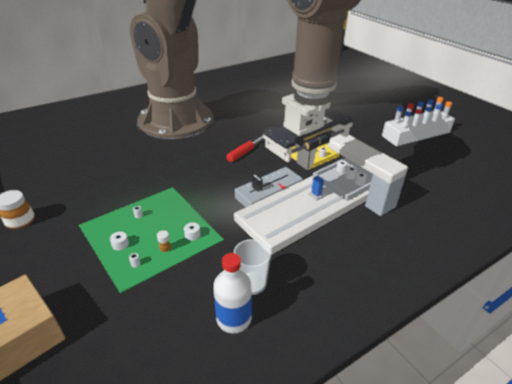

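The scene view shows the carriage home, with the blue grip at (317,186) and spacers under the lamp at (342,167). The fader cap is at (257,181) and the mat is undisturbed. Next is the fader.

Request:
carry_out([
  [0.4,0.8,-0.4,0,0,0,0],
  [0.4,0.9,-0.5,0,0,0,0],
  [0.4,0.9,-0.5,0,0,0,0],
  [0.4,0.9,-0.5,0,0,0,0],
  [0.4,0.55,-0.38,0,0,0,0],
  [0.4,0,0,0.7,0,0,0],
  [0.4,0,0,0.7,0,0,0],
  [0.4,0,0,0,0,0,0],
])

```text
clock: 47.35
position: [0.5023, 0.0033, 0.0932]
ee_rot: [0.11, -3.135, 0.001]
force: [-0.0, 0.2, -0.4]
width: 0.399
gripper_force: 0.0
```

Run:
```python
from h import *
d=snap("wrist","w11");plan([0.504,0.0035,0.046]);P=cloud(d)
b=max(blobs(d,(P[...,0]>.45)&(P[...,0]<.54)&(P[...,1]>-.06)&(P[...,1]<.06)&(P[...,2]>.058)&(P[...,2]<.07)),key=lambda t:t[1])
q=plane(d,np.argwhere(b[0])[:,::-1],.065);print(b[1:],cv2.minAreaRect(q[:,:2].astype(np.float32)))
```

```text
turn [-0.   -0.04 -0.  ] shift [-0.04  0.01  1.93]
(np.int32(905), array([251.81657459, 218.68066298])) ((0.50281822681427, 0.0032153697684407234), (0.02898361161351204, 0.017157675698399544), 4.663196086883545)
```

Request:
carry_out([
  [0.4,0,0,0.6,0,0,0],
  [0.4,0,0,0.6,0,0,0],
  [0.4,0,0,0.6,0,0,0],
  [0.4,0,0,0,0,0,0],
  [0,0,0,0,0,0,0],
  [0,0,0,0,0,0,0],
  [0,0,0,0,0,0,0],
  [0,0,0,0,0,0,0],
], squeeze=10)

```text
clock: 48.2
position: [0.5051, 0.0034, 0.0515]
ee_rot: [-0.11, 3.138, 0.0]
force: [0.2, -0.3, 5.2]
width: 0.192
gripper_force: 10.0
```

Request:
carry_out([
  [0,0,0.2,0,0,0,0],
  [0,0,0.4,0,0,0,0],
  [0,0,0.4,0,0,0,0],
  [0,0,0.4,0,0,0,0],
  [0,0,0.4,0,0,0,0],
  [0,0,0.3,0,0,0,0],
  [0,0,0.1,0,0,0,0],
  [0,0,0,0,0,0,0],
])

```text
clock: 49.0
position: [0.5009, 0.0594, 0.0515]
ee_rot: [-0.112, 3.139, 0.001]
force: [-1.7, 0.8, 8.8]
width: 0.198
gripper_force: 10.0
```

Run:
```python
from h import *
d=snap("wrist","w12");P=cloud(d)
hsv=cv2.cvtColor(d["pixels"],cv2.COLOR_RGB2HSV).astype(int)
box=(P[...,0]>.45)&(P[...,0]<.56)&(P[...,1]>-.06)&(P[...,1]<.14)
R=(np.array([-np.sin(.073),np.cos(.073)]))
red=((hsv[...,0]<8)|(hsv[...,0]>172))&(hsv[...,1]>110)&box
for b,a,c in blobs(d,red,4):p=plane(d,[c],.034)[0];print("red",a,c,p,p[:2]@R)
w=(hsv[...,2]>150)&(hsv[...,1]<60)&box&(P[...,2]>.055)&(P[...,2]<.075)
for b,a,c in blobs(d,w,8):p=plane(d,[c],.065)[0];print("white",a,c,p,p[:2]@R)
cv2.imwrite("pics/w12z.png",cv2.resize(d["pixels"][90:330,130:420,::-1],None,fx=2.5,fy=2.5))
```

```text
(no output)
```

View pics/w12z.png

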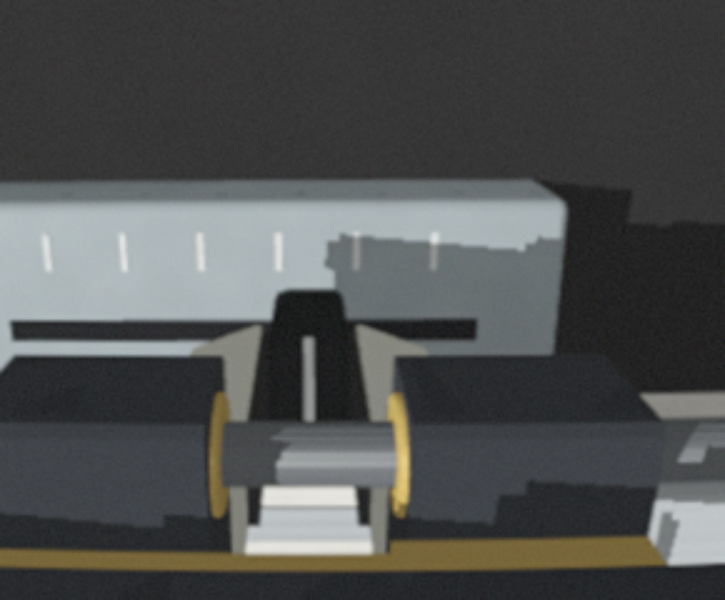

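The crop shows the white line at (308,380), with the gripper hiding the marker. I'll release, rise and measure.

Request:
carry_out([
  [0.4,0,0,0,0,0,0],
  [0.4,0,0,0,0,0,0],
  [0.4,0,0,-0.5,0,0,0],
  [0.4,0,0,-1,0,0,0],
  [0.4,-0.5,0,-1,0,0,0],
  [0.4,-0.8,0,-1,0,0,0],
  [0.4,-0.8,0,0,0,0,0],
  [0.4,0,0,0,0,0,0],
])

```text
clock: 49.85
position: [0.5558, 0.0622, 0.14]
ee_rot: [-0.11, 3.136, 0.0]
force: [-0.4, -0.1, -1.4]
width: 0.4
gripper_force: 0.0
```

```bash
cat > fm.py <<'E'
from h import *
d=snap("wrist","w13");P=cloud(d)
hsv=cv2.cvtColor(d["pixels"],cv2.COLOR_RGB2HSV).astype(int)
box=(P[...,0]>.45)&(P[...,0]<.56)&(P[...,1]>-.06)&(P[...,1]<.14)
R=(np.array([-np.sin(.073),np.cos(.073)]))
red=((hsv[...,0]<8)|(hsv[...,0]>172))&(hsv[...,1]>110)&box
for b,a,c in blobs(d,red,4):
    q=plane(d,np.argwhere(b)[:,::-1],.034);near=q[q[:,0]<np.percentile(q[:,0],40)]
    print("red",a,c.round(1),"all",(q[:,:2]@R).mean(),"bar",near.mean(0).round(4),(near[:,:2]@R).mean())
cap=box&(P[...,2]>.058)&(P[...,2]<.07)
for b,a,c in blobs(d,cap,30):
    q=plane(d,np.argwhere(b)[:,::-1],.065);s=q[:,:2]@R;w=b&(hsv[...,2]>130);print("cap",a,(s.min()+s.max())/2,"white",w.sum(),(plane(d,np.argwhere(w)[:,::-1],.065)[:,:2]@R).mean() if w.any() else "")
cv2.imwrite("pics/w13z.png",cv2.resize(d["pixels"][20:220,130:390,::-1],None,fx=3,fy=3))
E
python3 fm.py
```

```text
red 134 [252.5 159.1] all 0.021971568461519108 bar [0.5225 0.0602 0.034 ] 0.02189163654707624
cap 692 0.023677680036896895 white 127 0.02360317310248834
```

View pics/w13z.png

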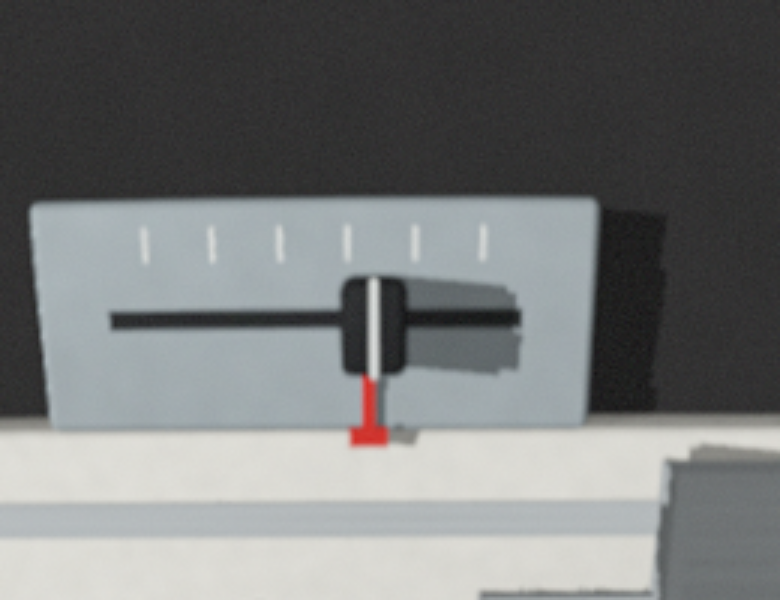

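The crop shows the white line at x≈374 and the red bar at x≈370, an offset of about 1.7 mm with 4 mm allowed. I'll run one last overall check, then sign off.

Run:
```python
from h import *
ok=[]
d=snap("scene","s14");r=find(d,(.36,.48,.18,.32),.02,.035);m=find(d,(.36,.58,-.36,-.15),.02,.035);t=find(d,(.54,.68,.18,.3),.05,.065);g=find(d,(.55,.66,-.03,.14),.074,.09)
f=snap("top");P=cloud(f)
c=(P[...,0]>.45)&(P[...,0]<.55)&(P[...,1]>0)&(P[...,1]<.12)&(P[...,2]>.055)&(P[...,2]<.07)
for b,a,k in blobs(f,c,10):print("cap top",k,plane(f,[k],.065)[0])
s=arm.observe();print(s["clock"],s["position"],s["force"])
```

```text
x 0.4085 y 0.2344 z 0.0279 D 0.0470 n 50 [307. 147.] mean [0.4128 0.2377 0.0279]
x 0.4486 y 0.2670 z 0.0279 D 0.0267 n 27 [322. 150.] mean [0.4468 0.2665 0.0279]
x 0.4176 y -0.2778 z 0.0273 D 0.0249 n 47 [137. 209.] mean [ 0.4178 -0.2774  0.0273]
x 0.5460 y -0.1992 z 0.0273 D 0.0409 n 154 [191. 229.] mean [ 0.5462 -0.1984  0.0273]
x 0.4896 y -0.3408 z 0.0275 D 0.0412 n 173 [118. 238.] mean [ 0.4899 -0.3425  0.0275]
x 0.5538 y -0.2668 z 0.0256 D 0.0245 n 49 [164. 243.] mean [ 0.5557 -0.2662  0.0256]
x 0.5611 y -0.3320 z 0.0271 D 0.0248 n 65 [134. 257.] mean [ 0.5605 -0.333   0.0271]
x 0.5600 y 0.2297 z 0.0561 D 0.0354 n 59 [341. 164.] mean [0.5601 0.2308 0.0561]
x 0.5938 y 0.2315 z 0.0562 D 0.0330 n 60 [351. 170.] mean [0.5937 0.2319 0.0562]
x 0.6255 y 0.2321 z 0.0562 D 0.0357 n 66 [360. 176.] mean [0.6268 0.2338 0.0562]
x 0.6031 y 0.1086 z 0.0807 D 0.0328 n 67 [318. 179.] mean [0.6049 0.1091 0.0807]
cap top [225.47058824 221.23529412] [0.49826911 0.05099759 0.065     ]
50.0 [0.5520583  0.06176308 0.13817647] [-1.4119231   0.72254795 -0.22414316]
```

```bash
python3 -c "
from cell import arm;print(arm.sign_off())"
```

```text
the job is handed in; nothing more can be done
None
```

I handed the job in at about 50 s, but sign-off returned no verdict. By camera, the carriage is home with all three 26 mm spacers upright, both old spacers are in the returns tray, the mat's other spacers and the vial are standing, and the fader is about 1.7 mm from the marker (4 mm allowed).

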